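Load the battery fixture, fit its pinned cover and latch it

TASK

Clear the wooden offcut off the battery fixture into the green scrap tray and lay every battery on the bench flat in a nest of the fixture, one to a nest. Then lower the aluminium cover level over both locating pins until it sits fully home, and turn both red latches as far as they go so that they hold it down - each turns one way only, one of them backwards, and nobody remembers which, so try. Leave everything else on the bench where it is.

Things in the scene. Friction and masses are not known exactly. Their poses are not given: they have to be found in the camera images.
- fixture: Battery fixture, fixed: grey base 64 mm (x) by 204 mm (y), origin at the centre of its underside. Four nests in a row along y, each 32 (y) by 56 mm (x) inside, between ribs 4 mm thick: nest floor 8 mm, rib tops 13 mm above the bench. At each y end a darker block (|y| 71 to 102 mm, full x width), top 29 mm above the bench, carrying a pin.
- pin_1 (a point): Tip of steel locating pin 1, 53 mm above the bench, at fixture x = 0, y = +79 mm: 8 mm diameter, straight for 16 mm above its end block, then tapering over 8 mm to 3 mm diameter at this tip.
- pin_2 (a point): Tip of steel locating pin 2, 53 mm above the bench, at fixture x = 0, y = -79 mm: 8 mm diameter, straight for 16 mm above its end block, then tapering over 8 mm to 3 mm diameter at this tip.
- nest_1 (a point): Centre of the floor of nest 1 of the fixture, at y = -54 mm in the fixture's frame; axes as the fixture's. Any battery may go in any nest.
- nest_2 (a point): Centre of the floor of nest 2 of the fixture, at y = -18 mm in the fixture's frame; axes as the fixture's. Any battery may go in any nest.
- nest_3 (a point): Centre of the floor of nest 3 of the fixture, at y = 18 mm in the fixture's frame; axes as the fixture's. Any battery may go in any nest.
- nest_4 (a point): Centre of the floor of nest 4 of the fixture, at y = 54 mm in the fixture's frame; axes as the fixture's. Any battery may go in any nest.
- cover_grip (a point): Centre of the cover's black handle, a solid bar 14 (x) by 60 (y) by 30 mm high on a loose aluminium plate 60 (x) by 202 (y) by 8 mm, about 0.32 kg. Holes of 11 mm diameter at x = 0, y = +79 and -79 mm. This point is 23 mm above the plate's underside; z is up. Starts flat on the bench; fits either way round. Seated, this point is 52 mm above the bench over the fixture's centre.
- cell_1_mid (a point): Centre of a block battery (black, copper band), loose, 48.5 (x) by 26.5 (y) by 17.5 mm (z, as it lies), 45 g. Starts lying flat on the bench. In a nest it lies flat, long axis along the fixture's x, either way round, this point 17 mm above the bench. Two to four of the four are present.
- cell_2_mid (a point): Centre of a block battery (black, copper band), loose, 48.5 (x) by 26.5 (y) by 17.5 mm (z, as it lies), 45 g. Starts lying flat on the bench. In a nest it lies flat, long axis along the fixture's x, either way round, this point 17 mm above the bench. Two to four of the four are present.
- cell_3_mid (a point): Centre of a block battery (black, copper band), loose, 48.5 (x) by 26.5 (y) by 17.5 mm (z, as it lies), 45 g. Starts lying flat on the bench. In a nest it lies flat, long axis along the fixture's x, either way round, this point 17 mm above the bench. Two to four of the four are present.
- cell_4_mid (a point): Centre of a block battery (black, copper band), loose, 48.5 (x) by 26.5 (y) by 17.5 mm (z, as it lies), 45 g. Starts lying flat on the bench. In a nest it lies flat, long axis along the fixture's x, either way round, this point 17 mm above the bench. Two to four of the four are present.
- offcut_mid (a point): Centre of a pale wooden offcut, loose, 110 mm (x) by 34 mm (y) by 12 mm (z), 25 g; it starts lying flat across the nest ribs of the fixture, its underside 13 mm above the bench.
- tray: Green scrap tray, fixed, open at the top, 180 mm (x) by 110 mm (y) by 28 mm high, walls and floor 4 mm; origin at the centre of its underside.
- latch_a (a joint): Angle of a red turn latch (rad): 0 to 0.08 parked, bar along the fixture's x; about 1.5 home, one end of the bar over the cover. One latch stands beyond each end of the fixture; they look identical, but one turns only clockwise from its parked place, the other only anticlockwise; a stop blocks the wrong way. Which is which is not told: try. Friction about 0.05 N m; it stays where left.
- latch_a_grip (a point): Centre of the latch's upright red grip fin, on its vertical axis at fixture x = 0, y = +127 or -127 mm, 61.5 mm above the bench. Fin 46 (this point's x) by 12 mm (y), 46.5 to 72.5 mm above the bench; below it the bar, 80 (x) by 14 mm (y), 39.5 to 46.5 mm above the bench, clears the seated cover (top at 37 mm). The axes turn with the latch.
- latch_b (a joint): Angle of a red turn latch (rad): 0 to 0.08 parked, bar along the fixture's x; about 1.5 home, one end of the bar over the cover. One latch stands beyond each end of the fixture; they look identical, but one turns only clockwise from its parked place, the other only anticlockwise; a stop blocks the wrong way. Which is which is not told: try. Friction about 0.05 N m; it stays where left.
- latch_b_grip (a point): Centre of the latch's upright red grip fin, on its vertical axis at fixture x = 0, y = +127 or -127 mm, 61.5 mm above the bench. Fin 46 (this point's x) by 12 mm (y), 46.5 to 72.5 mm above the bench; below it the bar, 80 (x) by 14 mm (y), 39.5 to 46.5 mm above the bench, clears the seated cover (top at 37 mm). The axes turn with the latch.
- board: Small green circuit board, 50 x 40 mm, 14 mm high; not part of the job, to be left where it is. Origin at its underside (bench level).
- tape: Yellow roll of tape, 70 mm across, 19 mm high, lying flat; not part of the job, to be left where it is. Origin at its underside (bench level).
- driver: Screwdriver lying on the bench; not part of the job, to be left where it is. Origin at its underside (bench level).
- calculator: White pocket calculator, 130 x 75 x 17 mm; not part of the job, to be left where it is. Origin at its underside (bench level).
- balsa: Balsa sheet 50 x 220 x 6 mm lying flat; not part of the job, to be left where it is. Origin at its underside (bench level).
- mug: White mug, 84 mm across, 110 mm tall; not part of the job, to be left where it is. Origin at its underside (bench level).

How it is judged:
On the way, in this order (a step that is already met when the one before it is completed fails the run):
1. the offcut is in the scrap tray and every battery lies flat in a nest (x of offcut_mid in the frame of tray between -0.085 and 0.085 m and y of offcut_mid in the frame of tray between -0.05 and 0.05 m and z of offcut_mid in the frame of tray between 0 and 0.03 m and x of cell_1_mid in the frame of fixture between -0.008 and 0.008 m and y of cell_1_mid in the frame of fixture between -0.062 and 0.062 m and z of cell_1_mid in the frame of fixture between 0.014 and 0.0195 m and angle between the x axis of each of cell_1_mid, cell_2_mid, cell_3_mid, cell_4_mid and the x axis of fixture, either way round below 0.3 rad and x of cell_2_mid in the frame of fixture between -0.008 and 0.008 m and y of cell_2_mid in the frame of fixture between -0.062 and 0.062 m and z of cell_2_mid in the frame of fixture between 0.014 and 0.0195 m and x of cell_3_mid in the frame of fixture between -0.008 and 0.008 m and y of cell_3_mid in the frame of fixture between -0.062 and 0.062 m and z of cell_3_mid in the frame of fixture between 0.014 and 0.0195 m and x of cell_4_mid in the frame of fixture between -0.008 and 0.008 m and y of cell_4_mid in the frame of fixture between -0.062 and 0.062 m and z of cell_4_mid in the frame of fixture between 0.014 and 0.0195 m), for 0.2 s.
2. the cover sits fully home on the fixture over both pins, with the batteries in their nests (x of cell_1_mid in the frame of fixture between -0.008 and 0.008 m and y of cell_1_mid in the frame of fixture between -0.062 and 0.062 m and z of cell_1_mid in the frame of fixture between 0.014 and 0.0195 m and angle between the x axis of each of cell_1_mid, cell_2_mid, cell_3_mid, cell_4_mid and the x axis of fixture, either way round below 0.3 rad and x of cell_2_mid in the frame of fixture between -0.008 and 0.008 m and y of cell_2_mid in the frame of fixture between -0.062 and 0.062 m and z of cell_2_mid in the frame of fixture between 0.014 and 0.0195 m and x of cell_3_mid in the frame of fixture between -0.008 and 0.008 m and y of cell_3_mid in the frame of fixture between -0.062 and 0.062 m and z of cell_3_mid in the frame of fixture between 0.014 and 0.0195 m and x of cell_4_mid in the frame of fixture between -0.008 and 0.008 m and y of cell_4_mid in the frame of fixture between -0.062 and 0.062 m and z of cell_4_mid in the frame of fixture between 0.014 and 0.0195 m and x of cover_grip in the frame of fixture between -0.0035 and 0.0035 m and y of cover_grip in the frame of fixture between -0.0035 and 0.0035 m and z of cover_grip in the frame of fixture between 0.049 and 0.0545 m and angle between cover_grip's own z axis and vertical below 0.035 rad and angle between the y axis of cover_grip and the y axis of fixture, either way round below 0.06 rad), for 0.2 s.
3. both latches are turned home over the cover (value of joint each of latch_a, latch_b above 1.25 rad and x of cover_grip in the frame of fixture between -0.0035 and 0.0035 m and y of cover_grip in the frame of fixture between -0.0035 and 0.0035 m and z of cover_grip in the frame of fixture between 0.049 and 0.0545 m and angle between cover_grip's own z axis and vertical below 0.035 rad and angle between the y axis of cover_grip and the y axis of fixture, either way round below 0.06 rad), for 0.2 s.
At the end, for the whole second after the job is handed in: Offcut in the tray; each battery flat in a nest (within 8 mm of the nests' centre line, not on a rib); cover down on both end blocks over both pins (centred within 3.5 mm, height within 2.5 mm, level within 2 degrees); both latches past 1.25 rad; all at rest (all of step 1 and all of step 3); the robot touches nothing.
It fails at once if something that is not part of the job was pushed more than 4 cm (distance of any of board, tape, driver, calculator, balsa, mug from where it was at the start of the episode above 0.04 m).
Of cell_1, cell_2, cell_3, cell_4 only 2 to 4 are there at a start; the rules pass over those that are not, and their reading is None.
At some moment in a run one of cell_1, cell_2, cell_3, cell_4, offcut may be knocked a few centimetres aside while the robot is not near it.
Once in a run the grip may slacken for a moment while it holds something.
It also fails if it takes over 210 s, if anything falls off the work surface, if the arm or the gripper's body presses on something with over 40 N, if the wrist force passes 120 N, or if a joint passes its speed limit or range.

ROBOT

A 6-joint arm with a two-finger parallel gripper is mounted at the origin on the work surface. World frame = base frame: x ahead of the robot, y to its left, z up, the work surface at z = 0. Lengths are in m, angles in rad, forces in N, time in s.
With the tool pointing down it reaches from about 0.375 to 0.975 m from the base axis. Payload 3.8 kg.
Tool frame: the origin (TCP) lies at the very end of the fingers, on their centre line; the grasp point (between the pads) lies 19 mm behind it; y points along the fingers, z is the direction in which the jaws open and shut, and the axes are right-handed (so a half turn about y gives the same grasp; the last joint's range is limited). The gripper opens to 88 mm and grips with 3 to 60 N. Pads are 18 mm wide; open, the fingers measure 123 mm over their backs; the gripper's body (75 mm by 187 mm) begins 45 mm behind the grasp point.
Start: joints at [-1.225, 0.264, 1.604, -0, 1.274, -0.037], TCP at [0.252, -0.626, 0.239] pointing down, gripper open.
Joint ranges: [-2.63, 2.63], [-0.94, 2.18], [0.31, 2.57], [-1.31, 4.45], [0, 2.66], [-2.55, 2.55]. Speed limits (rad/s): [2.57, 2.57, 3.14, 3.14, 3.14, 3.14].

INTERFACE

Orientations are given as a unit quaternion [x, y, z, w].
In Python, from plant import env, optics gives the robot as it stands. The module is installed in compiled form; this text tells all that it offers.
- The arm moves only by the shell command python3 -m creep 'ROWS' [FORCE]. ROWS is JSON, a list of rows, each an object of numbers: "x", "y", "z": the shift along the tool's x, y, z in m; "rx", "ry", "rz": the turn, a rotation vector about the tool's x, y, z in rad; "fingers": the opening, from -1 (shut) to 1 (fully open). In form: [{"x": .., "y": .., "z": .., "rx": .., "ry": .., "rz": .., "fingers": ..}, ...]. A call has 1 to 10 rows; each row shifts and turns the pose as measured when the row begins, along the tool's axes as they then stand; what a row does not reach is not made up. A row lasts 1/12 s, in which the tool goes at most 41.7 mm and 7.16 degrees, less where a joint would pass 70% of its speed; a pose out of reach is approached as far as the arm can. A call is refused whole if a number of a shift passes 0.0417 or a number of a turn 0.125, either way. A call with a gripper value outside its range is refused whole. The fingers move at their own pace and stop on an object; FORCE is the grip in N (left out, the last holds). Time passes only in rows, so rows that do not move let the fingers close. It gives the time, the measured TCP pose, the force and the opening at its end, in the units of the state.
- env.get_obs(): the state, without advancing time (a new reading comes with each control period).
- optics.capture(name): name is "side" or "top"; returns a dict with "frame" (400x640x3 uint8, blue, green, red), "camera_matrix" (3x3 intrinsics, pixels), "extrinsics" (4x4, takes a point from camera to world coordinates). Camera axes: x right, y down, z forward; pixel columns grow to the right and rows downward; lengths in m; the calibration is good to about 2 mm. A picture is of the moment at which its call begins. There is no depth.
- env.close_job(): hands the job in, once; it reports no verdict.
The state is a dict: "t": time; "joints": joint angles; "joint_vel": joint speeds; "effort": joint torques, N m; "eef_pos": TCP position; "tool_rot": TCP orientation; "force": force on the tool from outside, world axes, zero at the start; "wrist_torque": the same for the moment, N m; "grip_width": finger opening in m.
Only numpy, scipy, OpenCV 4.12 (cv2) and the standard library are available. Lean on these libraries where they do the work, as an engineer would, in place of code of your own. Each camera call takes 0.05 s, during which the arm holds its last target. There are 200 camera calls.

## Working session

There is one attempt and no reset: what is moved stays moved. The work goes in short steps, Python scripts to look and compute and a shell command to move; the robot and the scene stay as the last step left them, time stands still between calls to the robot, and variables do not carry over. Pictures are saved under pics/ and viewed, about 12 in all and at most 16, crops included, and the job is handed in when it is done.

```bash
mkdir -p pics; ls; cat > h.py <<'E'
import numpy as np,cv2
from plant import env,optics
from scipy.spatial.transform import Rotation as R
def snap(name,fn,crop=None,scale=1):
    c=optics.capture(name);f=c["frame"]
    np.savez('pics/'+fn+'.npz',f=f,K=c["camera_matrix"],E=c["extrinsics"])
    g=f if crop is None else f[crop[1]:crop[3],crop[0]:crop[2]]
    cv2.imwrite('pics/'+fn+'.png',cv2.resize(g,None,fx=scale,fy=scale,interpolation=cv2.INTER_CUBIC))
    return c
def load(fn):
    d=np.load('pics/'+fn+'.npz');return d['f'],d['K'],d['E']
def back(fn,px,z):
    f,K,E=load(fn);px=np.atleast_2d(px).astype(float)
    d=(np.linalg.inv(K)@np.c_[px,np.ones(len(px))].T).T@E[:3,:3].T
    o=E[:3,3];return o+d*((z-o[2])/d[:,2])[:,None]
def proj(fn,P):
    f,K,E=load(fn);P=np.atleast_2d(P)
    q=(P-E[:3,3])@E[:3,:3]@K.T;return q[:,:2]/q[:,2:]
def st():
    o=env.get_obs();print('t',round(o['t'],2),'tcp',np.round(o['eef_pos'],4),'F',np.round(o['force'],1),'w',round(o['grip_width'],4))
    M=R.from_quat(o['tool_rot']).as_matrix();print(np.round(M,3).tolist(),'j',np.round(o['joints'],2));return o,M
E
python3 - <<'E'
from h import *
st()
for n in('top','side'):
    c=snap(n,n+'0',scale=1.25);print(np.round(c['camera_matrix'],1).tolist(),np.round(c['extrinsics'],3).tolist())
E
```

```text
pics
t 0.0 tcp [ 0.2519 -0.6255  0.2374] F [-0.   0.6  0.3] w 0.0879
[[-0.928, -0.001, 0.374], [-0.374, 0.002, -0.928], [-0.0, -1.0, -0.002]] j [-1.22  0.26  1.61 -0.    1.27 -0.04]
[[502.8, 0.0, 321.0], [0.0, 502.8, 196.1], [0.0, 0.0, 1.0]] [[0.019, -0.981, 0.196, 0.214], [-1.0, -0.018, 0.007, 0.073], [-0.003, -0.196, -0.981, 1.544], [0.0, 0.0, 0.0, 1.0]]
[[425.0, 0.0, 316.8], [0.0, 425.0, 204.2], [0.0, 0.0, 1.0]] [[-0.967, -0.182, 0.179, 0.314], [-0.255, 0.716, -0.65, 0.818], [-0.009, -0.674, -0.739, 0.882], [0.0, 0.0, 0.0, 1.0]]
```

View pics/top0.png

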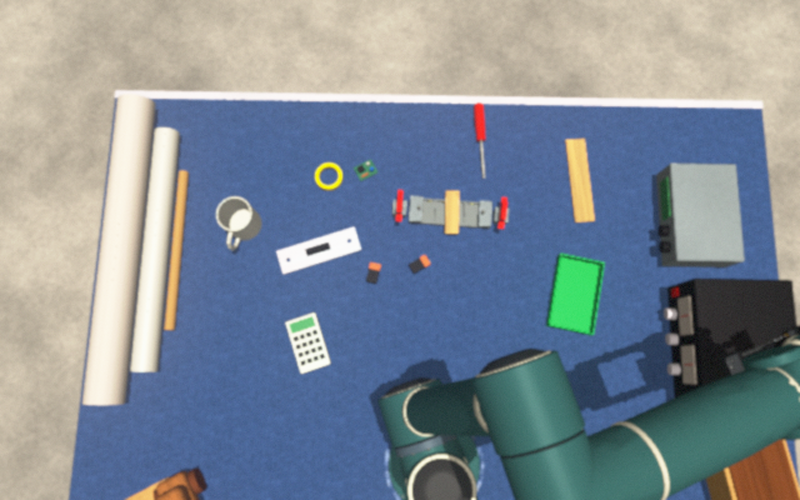

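View pics/side0.png

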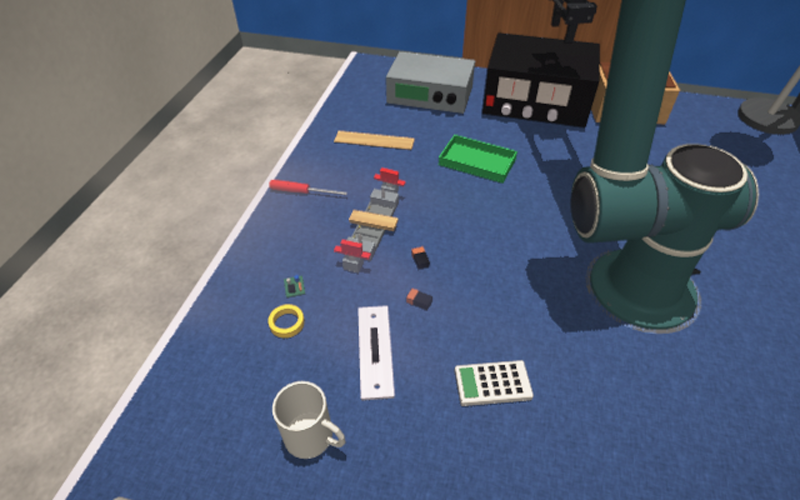

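Top view (1.25x): fixture about (450,212) with the offcut across it, latches (399,205) and (503,212), two cells (373,272) and (420,263), cover (318,249), tray (577,294). The side view agrees. I'll segment these now.

```bash
cat >> h.py <<'E'
def blobs(fn,kind,amin=12):
    f,_,_=load(fn);h=cv2.cvtColor(f,cv2.COLOR_BGR2HSV).astype(int);H,S,V=h[...,0],h[...,1],h[...,2]
    m={'red':((H<6)|(H>172))&(S>150)&(V>80),'green':(abs(H-65)<15)&(S>150)&(V>80),'white':(S<60)&(V>190),
       'copper':(H>=3)&(H<16)&(S>110)&(V>90),'wood':(H>=12)&(H<26)&(S>60)&(V>130),'black':(V<60)}[kind]
    n,l,s,c=cv2.connectedComponentsWithStats(m.astype(np.uint8))
    out=[]
    for i in range(1,n):
        if s[i,4]>=amin:
            ys,xs=np.nonzero(l==i);r=cv2.minAreaRect(np.c_[xs,ys].astype(np.float32))
            out.append((np.round(c[i],1),int(s[i,4]),np.round(r[1],1),round(r[2]),r))
    return out
E
python3 - <<'E'
from h import *
Z={'red':.07,'green':.028,'white':.008,'copper':.0175,'wood':.025,'black':.0175}
for fn in('top0','side0'):
  for k in Z:
    for b in blobs(fn,k):
      x=back(fn,b[0],Z[k])[0]
      if .3<x[0]<.8 and -.4<x[1]<.5 and b[1]<2000: print(fn,k,b[0],b[1],b[2],b[3],np.round(x,3))
for fn,cr in(('top0',(205,125,425,235)),('side0',(260,120,440,330))):
  f=load(fn)[0][cr[1]:cr[3],cr[0]:cr[2]];cv2.imwrite('pics/%sc.png'%fn,cv2.resize(f,None,fx=3.6 if fn[0]=='t' else 2.8,fy=3.6 if fn[0]=='t' else 2.8,interpolation=cv2.INTER_CUBIC))
E
```

```text
top0 red [319.2 164.5] 109 [ 5.1 25.1] 3 [0.605 0.091 0.07 ]
top0 red [401.9 170. ] 116 [ 5.1 24.6] 8 [ 0.592 -0.159  0.07 ]
top0 white [331.7 171.3] 49 [9. 8.] 90 [0.6   0.052 0.008]
top0 white [387.9 174.9] 53 [ 6.4 12. ] 9 [ 0.592 -0.124  0.008]
top0 white [254.6 199.8] 1216 [20.1 66.7] 73 [0.504 0.291 0.008]
top0 white [189.1 192.9] 16 [2.8 5.7] 45 [0.522 0.496 0.008]
top0 copper [339.4 208.4] 47 [8.5 5.4] 63 [0.48  0.027 0.018]
top0 copper [299.5 213.1] 42 [7.6 5.3] 11 [0.463 0.149 0.018]
top0 wood [463.6 144. ] 1066 [67.3 16.1] 83 [ 0.692 -0.36   0.025]
top0 wood [291.5 139.5] 14 [2.2 4.9] 63 [0.697 0.181 0.025]
top0 wood [361.4 169.3] 417 [35. 12.] 90 [ 0.604 -0.04   0.025]
side0 red [311.3 140.7] 158 [23.8  9.2] 14 [ 0.592 -0.14   0.07 ]
side0 red [280.6 194.6] 52 [15.5  3.1] 13 [0.612 0.095 0.07 ]
side0 red [270.5 198.8] 22 [4. 5.] 90 [0.633 0.116 0.07 ]
side0 red [292.  203.5] 24 [3. 6.] 90 [0.573 0.118 0.07 ]
side0 green [382.  126.2] 1428 [58.7 26.8] 16 [ 0.402 -0.317  0.028]
side0 white [299.9 282.6] 1617 [72.4 26.6] 86 [0.5   0.304 0.008]
side0 white [239.5 328.7] 324 [39. 41.] 90 [0.596 0.45  0.008]
side0 white [263.8 340.2] 57 [14.2  4.3] 31 [0.535 0.462 0.008]
side0 white [265.1 352. ] 20 [7.5 2.6] 31 [0.523 0.486 0.008]
side0 copper [334.1 200.2] 39 [3.9 9.2] 79 [0.48  0.032 0.017]
side0 copper [329.5 235.2] 42 [5.  8.7] 31 [0.464 0.155 0.017]
side0 wood [299.  111.7] 543 [62.9  9. ] 6 [ 0.689 -0.332  0.025]
side0 wood [298.8 174.8] 320 [37.7  8.9] 11 [ 0.602 -0.034  0.025]
side0 wood [231.  262.9] 116 [19.5 28. ] 50 [0.674 0.303 0.025]
side0 wood [227.4 251. ] 96 [13.5 21.2] 70 [0.696 0.272 0.025]
side0 black [336.9 207.8] 112 [12.7  9.5] 67 [0.466 0.058 0.017]
side0 black [300.5 286. ] 20 [4. 3.] 90 [0.494 0.318 0.017]
```

View pics/top0c.png

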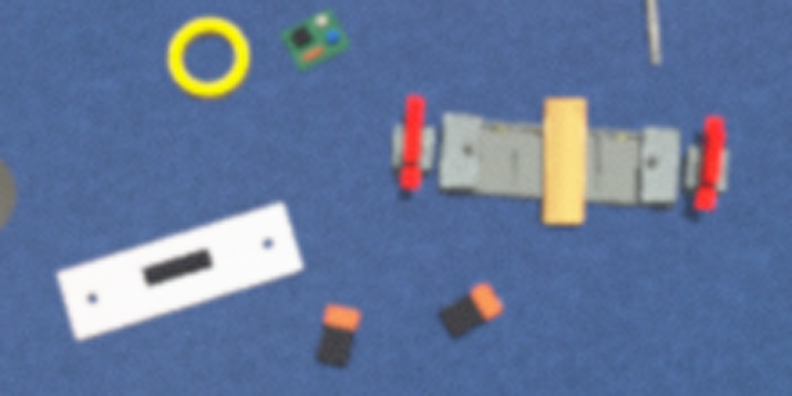

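View pics/side0c.png

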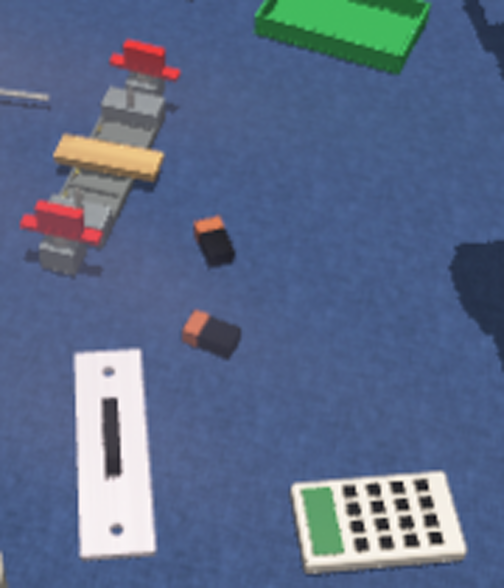

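```bash
python3 - <<'E'
from h import *
T=lambda L:np.array(L)/3.6-.36+[205,125]   # resize center convention
S=lambda L:np.array(L)/2.8-.32+[260,120]
def show(n,p,ax=None):
    c=p.mean(0);print(n,'c',np.round(c,4),'sides',[round(float(np.linalg.norm(p[i]-p[(i+1)%len(p)])),4) for i in range(len(p))],'ang',[round(float(np.degrees(np.arctan2(*(p[(i+1)%len(p)]-p[i])[[1,0]])))) if 0 else round(float(np.degrees(np.arctan2(*(p[(i+1)%len(p)]-p[i])[1::-1]))),1) for i in range(len(p))])
show('fixT',back('top0',T([(444,113),(680,128),(677,205),(441,189)]),.029))
show('cellA T',back('top0',T([(326,304),(360,308),(347,367),(317,361)]),.0165))
show('cellB T',back('top0',T([(486,284),(503,306),(457,338),(440,312)]),.0165))
show('coverT',back('top0',cv2.boxPoints(blobs('top0','white')[[i for i,b in enumerate(blobs('top0','white')) if 1100<b[1]<1300][0]][4]),.008))
show('coverHolesT',back('top0',T([(92,298),(268,243)]),.008))
show('coverHolesS',back('side0',S([(108,371),(117,529)]),.008))
show('cover S',back('side0',S([(75,352),(140,350),(155,552),(81,555)]),.008))
show('cellA S',back('side0',S([(191,312),(240,332),(231,356),(184,335)]),.01))
show('cellB S',back('side0',S([(195,221),(222,217),(234,246),(210,251)]),.0175))
show('latT',back('top0',[(319.2,164.5),(401.9,170)],.068))
show('pinsT',back('top0',T([(467,149),(652,161)]),.053))
show('pinsT',back('top0',T([(467,149),(652,161)]),.029))
show('offT',back('top0',cv2.boxPoints(blobs('top0','wood',300)[[i for i,b in enumerate(blobs('top0','wood',300)) if b[1]==417][0]][4]),.025))
f=load('top0')[0]
for b in blobs('top0','green',300): print(b[:4]);show('tray',back('top0',cv2.boxPoints(b[4]),.028))
E
```

```text
fixT c [ 0.6046 -0.0361  0.029 ] sides [0.2046, 0.0685, 0.2029, 0.0678] ang [-92.7, 177.3, 87.1, -1.2]
cellA T c [0.4493 0.1525 0.0165] sides [0.0293, 0.052, 0.0261, 0.0497] ang [-95.7, 169.2, 79.7, -7.2]
cellB T c [0.473  0.0385 0.0165] sides [0.024, 0.0482, 0.0267, 0.0464] ang [-141.9, 126.1, 33.8, -57.3]
coverT c [ 0.5489 -0.8737  0.008 ] sides [0.0633, 0.3168, 0.0609, 0.3166] ang [-89.0, 174.1, 91.1, -5.5]
coverHolesT c [0.5044 0.2904 0.008 ] sides [0.1585, 0.1585] ang [-71.2, 108.8]
coverHolesS c [0.503  0.2946 0.008 ] sides [0.158, 0.158] ang [109.1, -70.9]
cover S c [0.5029 0.2942 0.008 ] sides [0.0594, 0.2019, 0.0592, 0.2024] ang [-163.4, 108.8, 17.0, -71.1]
cellA S c [0.448 0.157 0.01 ] sides [0.0508, 0.029, 0.0488, 0.0279] ang [166.7, 85.8, -15.1, -89.6]
cellB S c [0.4713 0.041  0.0175] sides [0.0275, 0.0403, 0.0244, 0.0423] ang [-154.3, 119.6, 29.8, -56.2]
latT c [ 0.5991 -0.0338  0.068 ] sides [0.2506, 0.2506] ang [-92.9, 87.1]
pinsT c [ 0.6016 -0.0335  0.053 ] sides [0.1572, 0.1572] ang [-92.8, 87.2]
pinsT c [ 0.6078 -0.0352  0.029 ] sides [0.1598, 0.1598] ang [-92.8, 87.2]
offT c [ 0.6035 -0.0385  0.025 ] sides [0.0376, 0.1123, 0.0371, 0.1123] ang [-89.0, -179.9, 91.1, 0.3]
(array([460.4, 235. ]), 2256, array([38.3, 60.6]), 9)
tray c [ 0.4053 -0.3395  0.028 ] sides [0.1861, 0.116, 0.1857, 0.1134] ang [-10.3, -98.0, 168.9, 82.2]
```

```bash
cat >> h.py <<'E'
import sys,json
def plan(x,y,z,jaw,n=None):
    """rows (tool axes) from the present pose to TCP xyz, jaw axis at world angle jaw deg (mod 180)"""
    o,M=st();p=np.array(o['eef_pos']);d=np.array([x,y,z])-p
    cur=np.degrees(np.arctan2(M[1,2],M[0,2]));j1=np.degrees(np.arctan2(y,x))
    opts=[jaw+k*180 for k in(-2,-1,0,1,2)]
    opts=[a for a in opts if abs(j1-a)<135];a=min(opts,key=lambda a:abs((a-cur)))
    zt=np.radians(a);Mt=np.c_[np.cross([0,0,-1],[np.cos(zt),np.sin(zt),0]),[0,0,-1],[np.cos(zt),np.sin(zt),0]]
    rv=R.from_matrix(M.T@Mt).as_rotvec()
    m=max(int(np.ceil(max(np.linalg.norm(d)/.040,np.linalg.norm(rv)/.12,1))),n or 1)
    rows=[]
    for i in range(m):
        Mi=M@R.from_rotvec(rv*i/m).as_matrix();s=Mi.T@d/m
        r=dict(zip(('x','y','z','rx','ry','rz'),[round(float(v),4) for v in list(s)+list(rv/m)]))
        rows.append({k:v for k,v in r.items() if abs(v)>2e-4})
    print('jaw',round(cur,1),'->',round(a,1),'rows',m)
    for i in range(0,m,10): print(json.dumps(rows[i:i+10]))
E
python3 -c "
from h import *
plan(.602,-.037,.12,-90)"
```

```text
t 0.1 tcp [ 0.2519 -0.6256  0.2375] F [-0.1 -0.3 -0.3] w 0.0884
[[-0.928, -0.001, 0.374], [-0.374, 0.002, -0.928], [-0.0, -1.0, -0.002]] j [-1.22  0.26  1.61 -0.    1.27 -0.04]
jaw -68.1 -> -90 rows 18
[{"x": -0.0303, "y": 0.0066, "z": -0.0231, "ry": 0.0213}, {"x": -0.0298, "y": 0.0066, "z": -0.0237, "ry": 0.0213}, {"x": -0.0292, "y": 0.0066, "z": -0.0243, "ry": 0.0213}, {"x": -0.0287, "y": 0.0066, "z": -0.0249, "ry": 0.0213}, {"x": -0.0282, "y": 0.0066, "z": -0.0255, "ry": 0.0213}, {"x": -0.0276, "y": 0.0066, "z": -0.0261, "ry": 0.0213}, {"x": -0.0271, "y": 0.0066, "z": -0.0267, "ry": 0.0213}, {"x": -0.0265, "y": 0.0066, "z": -0.0273, "ry": 0.0213}, {"x": -0.0259, "y": 0.0066, "z": -0.0278, "ry": 0.0213}, {"x": -0.0253, "y": 0.0066, "z": -0.0284, "ry": 0.0213}]
[{"x": -0.0247, "y": 0.0066, "z": -0.0289, "ry": 0.0213}, {"x": -0.0241, "y": 0.0066, "z": -0.0294, "ry": 0.0213}, {"x": -0.0235, "y": 0.0065, "z": -0.03, "ry": 0.0213}, {"x": -0.0228, "y": 0.0065, "z": -0.0304, "ry": 0.0213}, {"x": -0.0222, "y": 0.0065, "z": -0.0309, "ry": 0.0213}, {"x": -0.0215, "y": 0.0065, "z": -0.0314, "ry": 0.0213}, {"x": -0.0208, "y": 0.0065, "z": -0.0318, "ry": 0.0213}, {"x": -0.0201, "y": 0.0065, "z": -0.0323, "ry": 0.0213}]
```

```bash
python3 - <<'E'
s=open('h.py').read();i=s.index("    m=max(int");s=s[:i]+'''    k=max(1,int(np.ceil(np.linalg.norm(rv)/.12)));s=Mt.T@d;m=n or int(np.ceil(np.linalg.norm(s)/.041))
    print('jaw',round(cur,1),'->',round(a,1),'| TURN',k,'x',np.round(rv/k,4),'| SHIFT',m,'x',np.round(s/max(m,1),4))
'''
open('h.py','w').write(s)
E
python3 -c "
from h import *
plan(.602,-.037,.12,-90)"
```

```text
t 0.1 tcp [ 0.2519 -0.6256  0.2375] F [-0.1 -0.3 -0.3] w 0.0884
[[-0.928, -0.001, 0.374], [-0.374, 0.002, -0.928], [-0.0, -1.0, -0.002]] j [-1.22  0.26  1.61 -0.    1.27 -0.04]
jaw -68.1 -> -90 | TURN 4 x [0.0005 0.0957 0.0001] | SHIFT 17 x [-0.0206  0.0069 -0.0346]
```

```bash
python3 -m creep '[{"ry":0.0957},{"ry":0.0957},{"ry":0.0957},{"ry":0.0957},{"x":-0.0206,"y":0.0069,"z":-0.0346},{"x":-0.0206,"y":0.0069,"z":-0.0346},{"x":-0.0206,"y":0.0069,"z":-0.0346},{"x":-0.0206,"y":0.0069,"z":-0.0346},{"x":-0.0206,"y":0.0069,"z":-0.0346},{"x":-0.0206,"y":0.0069,"z":-0.0346}]' 20
python3 -m creep '[{"x":-0.0206,"y":0.0069,"z":-0.0346},{"x":-0.0206,"y":0.0069,"z":-0.0346},{"x":-0.0206,"y":0.0069,"z":-0.0346},{"x":-0.0206,"y":0.0069,"z":-0.0346},{"x":-0.0206,"y":0.0069,"z":-0.0346},{"x":-0.0206,"y":0.0069,"z":-0.0346},{"x":-0.0206,"y":0.0069,"z":-0.0346},{"x":-0.0206,"y":0.0069,"z":-0.0346},{"x":-0.0206,"y":0.0069,"z":-0.0346}]'
python3 -c "
from h import *
plan(.602,-.037,.12,-90)"
```

```text
t 0.1 tcp [ 0.2519 -0.6256  0.2375] F [-0.1 -0.3 -0.3] w 0.0884
[[-0.928, -0.001, 0.374], [-0.374, 0.002, -0.928], [-0.0, -1.0, -0.002]] j [-1.22  0.26  1.61 -0.    1.27 -0.04]
jaw -68.1 -> -90 | TURN 4 x [0.0005 0.0957 0.0001] | SHIFT 17 x [-0.0206  0.0069 -0.0346]validation failed for argument at $[0]...
validation failed for argument at $[0]...
```

```bash
python3 -m creep '[{"x":0,"y":0,"z":0,"rx":0,"ry":0.0957,"rz":0,"fingers":1},{"x":0,"y":0,"z":0,"rx":0,"ry":0.0957,"rz":0,"fingers":1}]' 20
python3 -m creep '[{"x":0,"y":0,"z":0,"rx":0,"ry":0.0957,"rz":0}]'
python3 -c "
from h import *
plan(.602,-.037,.12,-90)"
```

```text
t: 0.27
eef_pos: [0.2516, -0.6248, 0.236]
tool_rot: [-0.066, 0.706, -0.702, 0.065]
force: [0.9, -0.6, -0.6]
grip_width: 0.0879
t 0.27 tcp [ 0.2516 -0.6248  0.236 ] F [ 0.9 -0.6 -0.6] w 0.0879
[[-0.983, -0.002, 0.185], [-0.185, 0.004, -0.983], [0.001, -1.0, -0.005]] j [-1.22  0.27  1.61 -0.    1.27  0.16]
jaw -79.3 -> -90 | TURN 2 x [0.0022 0.0932 0.0006] | SHIFT 17 x [-0.0206  0.0068 -0.0346]validation failed for argument at $[0]...
```

```bash
python3 -m creep '[{"x":0,"y":0,"z":0,"rx":0,"ry":0.0932,"rz":0,"fingers":1},{"x":0,"y":0,"z":0,"rx":0,"ry":0.0932,"rz":0,"fingers":1},{"x":-0.0206,"y":0.0068,"z":-0.0346,"rx":0,"ry":0,"rz":0,"fingers":1},{"x":-0.0206,"y":0.0068,"z":-0.0346,"rx":0,"ry":0,"rz":0,"fingers":1},{"x":-0.0206,"y":0.0068,"z":-0.0346,"rx":0,"ry":0,"rz":0,"fingers":1},{"x":-0.0206,"y":0.0068,"z":-0.0346,"rx":0,"ry":0,"rz":0,"fingers":1},{"x":-0.0206,"y":0.0068,"z":-0.0346,"rx":0,"ry":0,"rz":0,"fingers":1},{"x":-0.0206,"y":0.0068,"z":-0.0346,"rx":0,"ry":0,"rz":0,"fingers":1},{"x":-0.0206,"y":0.0068,"z":-0.0346,"rx":0,"ry":0,"rz":0,"fingers":1},{"x":-0.0206,"y":0.0068,"z":-0.0346,"rx":0,"ry":0,"rz":0,"fingers":1}]'
python3 -m creep '[{"x":-0.0206,"y":0.0068,"z":-0.0346,"rx":0,"ry":0,"rz":0,"fingers":1},{"x":-0.0206,"y":0.0068,"z":-0.0346,"rx":0,"ry":0,"rz":0,"fingers":1},{"x":-0.0206,"y":0.0068,"z":-0.0346,"rx":0,"ry":0,"rz":0,"fingers":1},{"x":-0.0206,"y":0.0068,"z":-0.0346,"rx":0,"ry":0,"rz":0,"fingers":1},{"x":-0.0206,"y":0.0068,"z":-0.0346,"rx":0,"ry":0,"rz":0,"fingers":1},{"x":-0.0206,"y":0.0068,"z":-0.0346,"rx":0,"ry":0,"rz":0,"fingers":1},{"x":-0.0206,"y":0.0068,"z":-0.0346,"rx":0,"ry":0,"rz":0,"fingers":1}]'
python3 -c "
from h import *
plan(.602,-.037,.12,-90)"
```

```text
t: 1.1
eef_pos: [0.4184, -0.3489, 0.1758]
tool_rot: [0.008, 0.709, -0.705, -0.012]
force: [0.8, -0.5, -0.3]
grip_width: 0.0882
t: 1.68
eef_pos: [0.5675, -0.1032, 0.1256]
tool_rot: [0.007, 0.709, -0.705, -0.013]
force: [0.1, 0.4, -0.3]
grip_width: 0.088
t 1.68 tcp [ 0.5675 -0.1032  0.1256] F [ 0.1  0.4 -0.3] w 0.088
[[-1.0, -0.008, -0.03], [0.03, 0.007, -1.0], [0.009, -1.0, -0.007]] j [-0.23  0.18  1.92  0.01  1.05  1.37]
jaw -91.7 -> -90 | TURN 1 x [ 0.0067 -0.0296  0.0086] | SHIFT 2 x [-0.0173  0.0028 -0.0331]
```

```bash
python3 -m creep '[{"x":-0.0173,"y":0.0028,"z":-0.0331,"rx":0.0067,"ry":-0.0296,"rz":0.0086,"fingers":1},{"x":-0.0173,"y":0.0028,"z":-0.0331,"rx":0,"ry":0,"rz":0,"fingers":1},{"x":0,"y":0,"z":0,"rx":0,"ry":0,"rz":0,"fingers":1}]'
python3 -c "
from h import *
plan(.602,-.037,.016,-90)
c=snap('top','t1');c=snap('side','s1')
for fn in('t1','s1'):
  for b in blobs(fn,'copper',8): print(fn,b[0],b[1],np.round(back(fn,b[0],.0175)[0],3))"
```

```text
t: 1.93
eef_pos: [0.6054, -0.0278, 0.1169]
tool_rot: [-0.003, 0.708, -0.706, 0.002]
force: [0.2, 0.2, 0.8]
grip_width: 0.0879
t 1.93 tcp [ 0.6054 -0.0278  0.1169] F [0.2 0.2 0.8] w 0.0879
[[-1.0, -0.002, 0.006], [-0.006, 0.002, -1.0], [0.002, -1.0, -0.002]] j [-0.09  0.24  1.87  0.    1.03  1.47]
jaw -89.6 -> -90 | TURN 1 x [0.0023 0.0064 0.0017] | SHIFT 3 x [0.0011 0.0336 0.0031]
t1 [339.  207.9] 39 [0.482 0.028 0.018]
t1 [299.4 213.1] 44 [0.463 0.15  0.018]
t1 [607.  370.2] 2905 [ 0.02  -0.752  0.018]
t1 [560.6 353.9] 9 [ 0.063 -0.621  0.018]
t1 [141.5 389.9] 613 [-0.06   0.59   0.017]
s1 [409.6  21.1] 2090 [ 0.402 -1.125  0.017]
s1 [455.5  15.5] 339 [ 0.205 -1.232  0.017]
s1 [465.5   2.8] 11 [ 0.164 -1.384  0.017]
s1 [504.2  41.4] 5166 [-0.003 -1.028  0.017]
s1 [333.7 199.9] 39 [0.482 0.031 0.018]
s1 [239.5 228.5] 8 [0.697 0.192 0.018]
s1 [329.5 235.1] 43 [0.464 0.155 0.017]
```

```bash
python3 -m creep '[{"x":0.0017,"y":0.02,"z":0.0046,"rx":0.002,"ry":0.006,"rz":0.0017,"fingers":1},{"x":0.0017,"y":0.025,"z":0.0046,"rx":0,"ry":0,"rz":0,"fingers":1},{"x":0,"y":0.025,"z":0,"rx":0,"ry":0,"rz":0,"fingers":1},{"x":0,"y":0.018,"z":0,"rx":0,"ry":0,"rz":0,"fingers":1},{"x":0,"y":0.010,"z":0,"rx":0,"ry":0,"rz":0,"fingers":1},{"x":0,"y":0,"z":0,"rx":0,"ry":0,"rz":0,"fingers":1}]'
python3 -c "
from h import *
plan(.602,-.037,.016,-90)"
```

```text
t: 2.53
eef_pos: [0.6023, -0.0471, 0.0207]
tool_rot: [-0.006, -0.707, 0.707, -0.0]
force: [5.8, 11.8, -5.0]
grip_width: 0.088
t 2.53 tcp [ 0.6023 -0.0471  0.0207] F [ 5.8 11.8 -5. ] w 0.088
[[-1.0, 0.009, -0.009], [0.009, -0.001, -1.0], [-0.009, -1.0, 0.001]] j [-0.12  0.35  1.94  0.    0.85  1.46]
jaw -90.5 -> -90 | TURN 1 x [-0.0007 -0.0088 -0.0092] | SHIFT 1 x [ 0.0003  0.0047 -0.0101]
```

```bash
python3 -m creep '[{"x":0,"y":-0.025,"z":0,"rx":0,"ry":0,"rz":0,"fingers":0.36},{"x":0,"y":-0.01,"z":-0.006,"rx":0,"ry":-0.008,"rz":-0.009,"fingers":0.36},{"x":0,"y":0,"z":-0.004,"rx":0,"ry":0,"rz":0,"fingers":0.36},{"x":0,"y":0,"z":0,"rx":0,"ry":0,"rz":0,"fingers":0.36},{"x":0,"y":0,"z":0,"rx":0,"ry":0,"rz":0,"fingers":0.36}]'
python3 -c "
from h import *
c=snap('side','s2',(220,130,400,240),4.4)
plan(.602,-.037,.016,-90)"
```

```text
t: 2.95
eef_pos: [0.5986, -0.0424, 0.0555]
tool_rot: [-0.002, -0.707, 0.707, 0.004]
force: [-0.1, 0.2, 0.4]
grip_width: 0.0598
t 3.0 tcp [ 0.5984 -0.0424  0.0553] F [ 0.1  0.5 -0.4] w 0.0598
[[-1.0, -0.004, -0.008], [0.008, -0.0, -1.0], [0.004, -1.0, 0.0]] j [-0.11  0.3   1.92 -0.    0.92  1.47]
jaw -90.5 -> -90 | TURN 1 x [-0.0004 -0.0085  0.0043] | SHIFT 1 x [-0.0036  0.0393 -0.0054]
```

View pics/s2.png

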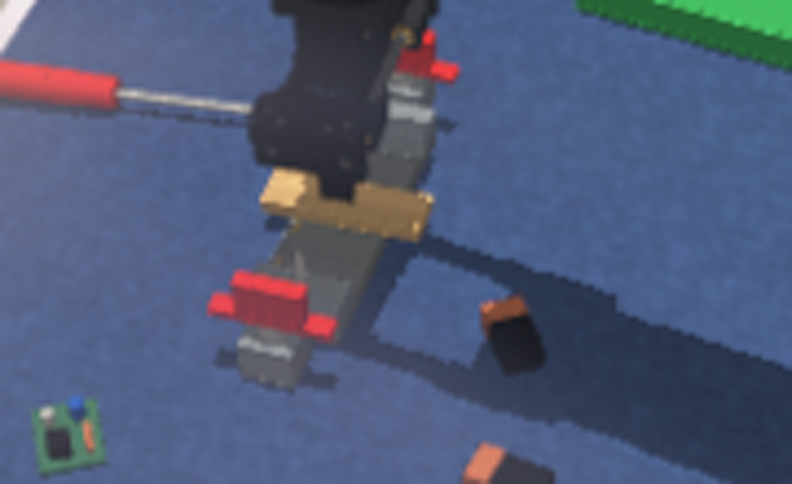

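The offcut is still across the ribs, around (347,203), with the fingers above it and narrowed to 60 mm. I'm descending.

```bash
python3 -m creep '[{"x":-0.0036,"y":0.012,"z":-0.0054,"rx":0,"ry":-0.0085,"rz":0.0043,"fingers":0.36},{"x":0,"y":0.012,"z":0,"rx":0,"ry":0,"rz":0,"fingers":0.36},{"x":0,"y":0.010,"z":0,"rx":0,"ry":0,"rz":0,"fingers":0.36},{"x":0,"y":0.006,"z":0,"rx":0,"ry":0,"rz":0,"fingers":0.36},{"x":0,"y":0,"z":0,"rx":0,"ry":0,"rz":0,"fingers":0.36}]'
python3 -c "
from h import *
plan(.602,-.037,.016,-90)"
```

```text
t: 3.42
eef_pos: [0.6019, -0.0392, 0.0131]
tool_rot: [-0.001, -0.707, 0.707, 0.0]
force: [-2.3, 2.4, 15.2]
grip_width: 0.06
t 3.42 tcp [ 0.6019 -0.0392  0.0131] F [-2.3  2.4 15.2] w 0.06
[[-1.0, 0.001, -0.002], [0.002, -0.001, -1.0], [-0.001, -1.0, 0.001]] j [-0.11  0.36  1.94 -0.    0.84  1.47]
jaw -90.1 -> -90 | TURN 1 x [-0.0011 -0.0022 -0.0008] | SHIFT 1 x [-0.0001 -0.0029 -0.0022]
```

```bash
python3 -m creep '[{"x":0,"y":-0.003,"z":-0.001,"rx":0,"ry":0,"rz":0,"fingers":0.36},{"x":0,"y":0,"z":0,"rx":0,"ry":0,"rz":0,"fingers":-1},{"x":0,"y":0,"z":0,"rx":0,"ry":0,"rz":0,"fingers":-1},{"x":0,"y":0,"z":0,"rx":0,"ry":0,"rz":0,"fingers":-1},{"x":0,"y":0,"z":0,"rx":0,"ry":0,"rz":0,"fingers":-1},{"x":0,"y":0,"z":0,"rx":0,"ry":0,"rz":0,"fingers":-1}]' 20
python3 -m creep '[{"x":0,"y":-0.02,"z":0,"rx":0,"ry":0,"rz":0,"fingers":-1},{"x":0,"y":-0.04,"z":0,"rx":0,"ry":0,"rz":0,"fingers":-1},{"x":0,"y":-0.04,"z":0,"rx":0,"ry":0,"rz":0,"fingers":-1},{"x":0,"y":0,"z":0,"rx":0,"ry":0,"rz":0,"fingers":-1}]'
python3 -c "
from h import *
plan(.405,-.34,.11,-100)"
```

```text
t: 3.92
eef_pos: [0.6001, -0.0387, 0.0133]
tool_rot: [0.0, -0.707, 0.707, 0.002]
force: [0.2, 0.6, 4.4]
grip_width: 0.0339
t: 4.25
eef_pos: [0.5963, -0.0384, 0.1115]
tool_rot: [-0.004, 0.707, -0.707, -0.006]
force: [2.5, -0.1, -0.2]
grip_width: 0.0337
t 4.25 tcp [ 0.5963 -0.0384  0.1115] F [ 2.5 -0.1 -0.2] w 0.0337
[[-1.0, -0.015, -0.003], [0.003, 0.0, -1.0], [0.015, -1.0, -0.0]] j [-0.11  0.24  1.88 -0.    1.03  1.47]
jaw -90.2 -> -100 | TURN 2 x [-0.0006  0.0857  0.0075] | SHIFT 9 x [0.0151 0.0002 0.0367]
```

```bash
python3 -m creep '[{"x":0,"y":0,"z":0,"rx":0,"ry":0.0857,"rz":0.0075,"fingers":-1},{"x":0,"y":0,"z":0,"rx":0,"ry":0.0857,"rz":0.0075,"fingers":-1},{"x":0.0151,"y":0,"z":0.0367,"rx":0,"ry":0,"rz":0,"fingers":-1},{"x":0.0151,"y":0,"z":0.0367,"rx":0,"ry":0,"rz":0,"fingers":-1},{"x":0.0151,"y":0,"z":0.0367,"rx":0,"ry":0,"rz":0,"fingers":-1},{"x":0.0151,"y":0,"z":0.0367,"rx":0,"ry":0,"rz":0,"fingers":-1},{"x":0.0151,"y":0,"z":0.0367,"rx":0,"ry":0,"rz":0,"fingers":-1},{"x":0.0151,"y":0,"z":0.0367,"rx":0,"ry":0,"rz":0,"fingers":-1},{"x":0.0151,"y":0,"z":0.0367,"rx":0,"ry":0,"rz":0,"fingers":-1},{"x":0.0151,"y":0,"z":0.0367,"rx":0,"ry":0,"rz":0,"fingers":-1}]'
python3 -m creep '[{"x":0.0151,"y":0,"z":0.0367,"rx":0,"ry":0,"rz":0,"fingers":-1},{"x":0,"y":0,"z":0,"rx":0,"ry":0,"rz":0,"fingers":-1}]'
python3 -c "
from h import *
plan(.405,-.34,.03,-100)"
```

```text
t: 5.08
eef_pos: [0.4253, -0.3087, 0.1119]
tool_rot: [-0.064, -0.705, 0.705, 0.055]
force: [0.7, -1.2, 0.3]
grip_width: 0.0342
t: 5.25
eef_pos: [0.3993, -0.3486, 0.1112]
tool_rot: [-0.066, -0.703, 0.705, 0.057]
force: [-0.4, -0.2, -0.2]
grip_width: 0.0341
t 5.25 tcp [ 0.3993 -0.3486  0.1112] F [-0.4 -0.2 -0.2] w 0.0341
[[-0.985, 0.012, -0.173], [0.173, -0.004, -0.985], [-0.013, -1.0, 0.002]] j [-0.77  0.1   2.05  0.01  0.98  0.97]
jaw -99.9 -> -100 | TURN 1 x [-0.0016  0.0009 -0.0129] | SHIFT 2 x [-0.0021  0.0406 -0.0047]
```

```bash
python3 -m creep '[{"x":-0.004,"y":0.025,"z":-0.009,"rx":0,"ry":0,"rz":-0.0129,"fingers":-1},{"x":0,"y":0.025,"z":0,"rx":0,"ry":0,"rz":0,"fingers":-1},{"x":0,"y":0.022,"z":0,"rx":0,"ry":0,"rz":0,"fingers":-1},{"x":0,"y":0.015,"z":0,"rx":0,"ry":0,"rz":0,"fingers":-1},{"x":0,"y":0,"z":0,"rx":0,"ry":0,"rz":0,"fingers":-1},{"x":0,"y":0,"z":0,"rx":0,"ry":0,"rz":0,"fingers":0.1},{"x":0,"y":0,"z":0,"rx":0,"ry":0,"rz":0,"fingers":0.1},{"x":0,"y":-0.02,"z":0,"rx":0,"ry":0,"rz":0,"fingers":0.1},{"x":0,"y":-0.04,"z":0,"rx":0,"ry":0,"rz":0,"fingers":0.1},{"x":0,"y":-0.04,"z":0,"rx":0,"ry":0,"rz":0,"fingers":1}]'
python3 -c "
from h import *
snap('top','t3')
for k in('wood','copper'):
  for b in blobs('t3',k,30): print(k,b[:4],np.round(back('t3',b[0],.0175)[0],3))
plan(.472,.039,.10,126)"
```

```text
t: 6.08
eef_pos: [0.3995, -0.337, 0.1166]
tool_rot: [0.06, 0.707, -0.701, -0.069]
force: [1.1, -0.7, 1.0]
grip_width: 0.0533
wood (array([463.6, 144. ]), 1065, array([67.3, 16.1]), 83) [ 0.694 -0.363  0.018]
wood (array([140.6, 200.4]), 1053, array([  8.4, 127.7]), 5) [0.494 0.642 0.018]
wood (array([600.6, 360. ]), 876, array([73.1, 55.3]), 75) [ 0.048 -0.736  0.018]
wood (array([130.1, 391.8]), 511, array([20., 48.]), 90) [-0.066  0.622  0.018]
copper (array([339.3, 208.3]), 46, array([8. , 5.4]), 63) [0.481 0.027 0.018]
copper (array([299.4, 213.1]), 44, array([7.8, 5.3]), 14) [0.463 0.15  0.018]
copper (array([607.1, 370.3]), 2895, array([67.1, 49.8]), 76) [ 0.02  -0.752  0.018]
copper (array([141.5, 389.9]), 618, array([21., 38.]), 90) [-0.06   0.59   0.017]
t 6.13 tcp [ 0.4039 -0.341   0.1259] F [ 1.7 -2.1  4.1] w 0.057
[[-0.983, -0.001, -0.181], [0.181, -0.0, -0.983], [0.001, -1.0, 0.0]] j [-0.75  0.09  2.03 -0.    1.02  1.01]
jaw -100.4 -> -54 | TURN 7 x [ 0.000e+00 -1.158e-01  1.000e-04] | SHIFT 10 x [-0.0278  0.0026 -0.0267]
```

```bash
python3 -m creep '[{"x":0,"y":0,"z":0,"rx":0,"ry":-0.113,"rz":0,"fingers":1},{"x":0,"y":0,"z":0,"rx":0,"ry":-0.113,"rz":0,"fingers":1},{"x":0,"y":0,"z":0,"rx":0,"ry":-0.113,"rz":0,"fingers":1},{"x":0,"y":0,"z":0,"rx":0,"ry":-0.113,"rz":0,"fingers":1},{"x":0,"y":0,"z":0,"rx":0,"ry":-0.113,"rz":0,"fingers":1},{"x":0,"y":0,"z":0,"rx":0,"ry":-0.113,"rz":0,"fingers":1},{"x":0,"y":0,"z":0,"rx":0,"ry":-0.113,"rz":0,"fingers":1},{"x":-0.028,"y":0,"z":-0.027,"rx":0,"ry":0,"rz":0,"fingers":1},{"x":-0.028,"y":0,"z":-0.027,"rx":0,"ry":0,"rz":0,"fingers":1},{"x":-0.028,"y":0,"z":-0.027,"rx":0,"ry":0,"rz":0,"fingers":1}]'
python3 -m creep '[{"x":-0.028,"y":0,"z":-0.027,"rx":0,"ry":0,"rz":0,"fingers":1},{"x":-0.028,"y":0,"z":-0.027,"rx":0,"ry":0,"rz":0,"fingers":1},{"x":-0.028,"y":0,"z":-0.027,"rx":0,"ry":0,"rz":0,"fingers":1},{"x":-0.028,"y":0,"z":-0.027,"rx":0,"ry":0,"rz":0,"fingers":1},{"x":-0.028,"y":0,"z":-0.027,"rx":0,"ry":0,"rz":0,"fingers":1},{"x":-0.028,"y":0,"z":-0.027,"rx":0,"ry":0,"rz":0,"fingers":1},{"x":0,"y":0,"z":0,"rx":0,"ry":0,"rz":0,"fingers":1}]'
python3 -c "
from h import *
plan(.472,.039,.006,124)
for n,c in(('top',(400,195,520,275)),('side',(270,80,430,230))): snap(n,n[0]+'4')
a=load('t4')[0][185:285,400:520];b=load('s4')[0][85:245,290:450]
cv2.imwrite('pics/d4.png',np.hstack([cv2.resize(a,(400,333)),cv2.resize(b,(333,333))]))
"
```

```text
t: 6.97
eef_pos: [0.4357, -0.2374, 0.1495]
tool_rot: [0.215, -0.655, 0.686, -0.232]
force: [1.0, 0.5, -0.7]
grip_width: 0.0882
t: 7.55
eef_pos: [0.4799, 0.0087, 0.1548]
tool_rot: [0.207, -0.651, 0.689, -0.242]
force: [-0.1, 0.4, 0.4]
grip_width: 0.0883
t 7.55 tcp [0.4799 0.0087 0.1548] F [-0.1  0.4  0.4] w 0.0883
[[-0.797, 0.063, 0.6], [-0.603, -0.037, -0.797], [-0.028, -0.997, 0.067]] j [-0.01 -0.08  2.14 -0.04  1.02  0.94]
jaw -53.0 -> -56 | TURN 1 x [-0.0665  0.053  -0.0302] | SHIFT 4 x [-0.0026  0.0372 -0.0074]
```

View pics/d4.png

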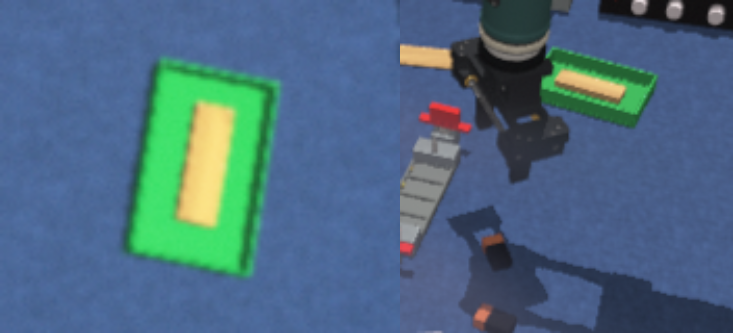

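The offcut lies flat inside the tray: (205,165) in the left half, and the side view agrees. Next is cell B. I'll correct the tool tilt first.

```bash
python3 -m creep '[{"x":0,"y":0,"z":0,"rx":-0.0665,"ry":0.053,"rz":-0.03,"fingers":1},{"x":-0.005,"y":0.03,"z":-0.015,"rx":0,"ry":0,"rz":0,"fingers":1},{"x":-0.005,"y":0.03,"z":-0.013,"rx":0,"ry":0,"rz":0,"fingers":1},{"x":0,"y":0.03,"z":0,"rx":0,"ry":0,"rz":0,"fingers":1},{"x":0,"y":0,"z":0,"rx":0,"ry":0,"rz":0,"fingers":1}]'
python3 -c "
from h import *
plan(.472,.039,.006,124)"
```

```text
t: 8.07
eef_pos: [0.4776, 0.0276, 0.0691]
tool_rot: [0.2, -0.675, 0.68, -0.207]
force: [-1.1, 0.0, -1.0]
grip_width: 0.088
t 8.07 tcp [0.4776 0.0276 0.0691] F [-1.1  0.  -1. ] w 0.088
[[-0.834, 0.012, 0.552], [-0.552, -0.004, -0.834], [-0.008, -1.0, 0.01]] j [ 0.01  0.06  2.18 -0.01  0.89  1.  ]
jaw -56.5 -> -56 | TURN 1 x [-0.0099 -0.0091 -0.0075] | SHIFT 2 x [-0.0009  0.0316 -0.0063]
```

```bash
python3 -m creep '[{"x":-0.002,"y":0.02,"z":-0.013,"rx":-0.01,"ry":-0.009,"rz":-0.0075,"fingers":1},{"x":0,"y":0.02,"z":0,"rx":0,"ry":0,"rz":0,"fingers":1},{"x":0,"y":0.012,"z":0,"rx":0,"ry":0,"rz":0,"fingers":1},{"x":0,"y":0.006,"z":0,"rx":0,"ry":0,"rz":0,"fingers":1},{"x":0,"y":0,"z":0,"rx":0,"ry":0,"rz":0,"fingers":1}]'
python3 -c "
from h import *
plan(.472,.039,.006,124)"
```

```text
t: 8.48
eef_pos: [0.4763, 0.0328, 0.0144]
tool_rot: [0.202, -0.676, 0.678, -0.205]
force: [-0.3, 0.0, 1.0]
grip_width: 0.0886
t 8.48 tcp [0.4763 0.0328 0.0144] F [-0.3  0.   1. ] w 0.0886
[[-0.834, 0.005, 0.552], [-0.552, -0.001, -0.834], [-0.004, -1.0, 0.004]] j [ 0.02  0.15  2.21 -0.    0.78  1.01]
jaw -56.5 -> -56 | TURN 1 x [-0.004  -0.0088 -0.0038] | SHIFT 1 x [ 0.0001  0.0084 -0.0076]
```

```bash
python3 -m creep '[{"x":0,"y":0.006,"z":-0.009,"rx":-0.004,"ry":-0.009,"rz":-0.004,"fingers":1},{"x":0,"y":0.003,"z":0,"rx":0,"ry":0,"rz":0,"fingers":-1},{"x":0,"y":0,"z":0,"rx":0,"ry":0,"rz":0,"fingers":-1},{"x":0,"y":0,"z":0,"rx":0,"ry":0,"rz":0,"fingers":-1},{"x":0,"y":0,"z":0,"rx":0,"ry":0,"rz":0,"fingers":-1},{"x":0,"y":0,"z":0,"rx":0,"ry":0,"rz":0,"fingers":-1},{"x":0,"y":0,"z":0,"rx":0,"ry":0,"rz":0,"fingers":-1}]' 25
python3 -c "
from h import *
plan(.472,.039,.1,-3)"
```

```text
t: 9.07
eef_pos: [0.4755, 0.0399, 0.0099]
tool_rot: [0.204, -0.675, 0.677, -0.209]
force: [0.5, -0.4, 0.1]
grip_width: 0.0499
t 9.07 tcp [0.4755 0.0399 0.0099] F [ 0.5 -0.4  0.1] w 0.0499
[[-0.829, 0.008, 0.559], [-0.559, 0.0, -0.829], [-0.007, -1.0, 0.004]] j [ 0.03  0.16  2.21 -0.    0.76  1.01]
jaw -56.0 -> -3 | TURN 8 x [-0.0009 -0.1157 -0.0005] | SHIFT 3 x [ 0.0004 -0.03   -0.0012]
```

```bash
python3 -m creep '[{"x":0,"y":0,"z":0,"rx":0,"ry":0,"rz":0,"fingers":-1},{"x":0,"y":0,"z":0,"rx":0,"ry":0,"rz":0,"fingers":-1},{"x":0,"y":-0.03,"z":0,"rx":0,"ry":0,"rz":0,"fingers":-1},{"x":0,"y":-0.03,"z":0,"rx":0,"ry":0,"rz":0,"fingers":-1},{"x":0,"y":-0.03,"z":0,"rx":0,"ry":0,"rz":0,"fingers":-1},{"x":0,"y":0,"z":0,"rx":0,"ry":0,"rz":0,"fingers":-1}]' 25
python3 -c "
from h import *
c=snap('side','s5',(290,120,410,240),5)
plan(.472,.039,.1,-3)"
```

```text
t: 9.57
eef_pos: [0.4719, 0.04, 0.1003]
tool_rot: [0.207, -0.676, 0.676, -0.207]
force: [1.1, -0.3, -0.2]
grip_width: 0.0479
t 9.62 tcp [0.4703 0.0399 0.098 ] F [ 0.4 -0.2 -0.6] w 0.0479
[[-0.829, -0.003, 0.559], [-0.559, -0.0, -0.829], [0.003, -1.0, -0.002]] j [ 0.03  0.02  2.16 -0.    0.96  1.01]
jaw -56.0 -> -3 | TURN 8 x [ 0.0004 -0.1157  0.0003] | SHIFT 1 x [ 0.0008 -0.002   0.0018]
```

View pics/s5.png

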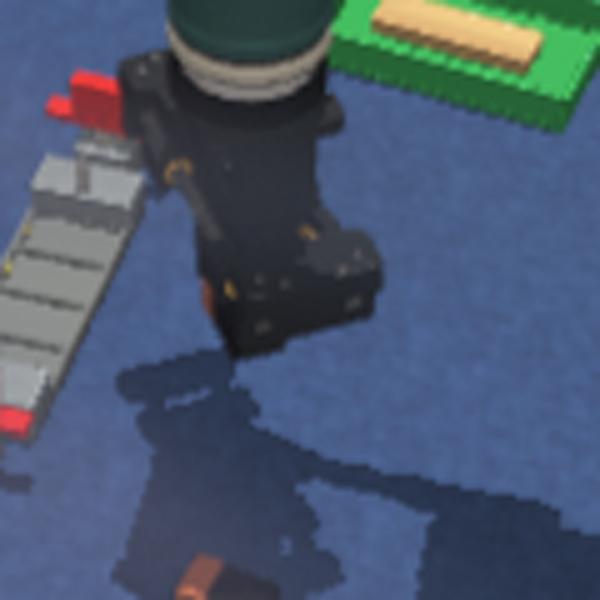

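```bash
python3 - <<'E'
from h import *
q=lambda L:np.array(L)/5-.4+[290,120]
b=back('s5',q([(45,157),(145,173),(135,207),(32,192)]),.029);print(np.round(b,4),b.mean(0))
a=np.radians(-2.9);X=np.array([np.cos(a),np.sin(a)]);Y=np.array([-X[1],X[0]])
print('fixture centre by side',b.mean(0)[:2]+.0865*Y, 'pin tip', back('s5',q([(83,157)]),.053)[0][:2]+.079*Y)
F=np.array([.602,-.034])
for y in(-.018,.018): print(y,F+y*Y)
plan(*(F+.018*Y*-1),.1,-2.9)
E
```

```text
[[ 0.6306 -0.1312  0.029 ]
 [ 0.5674 -0.1318  0.029 ]
 [ 0.5654 -0.1005  0.029 ]
 [ 0.6291 -0.0983  0.029 ]] [ 0.59810934 -0.11544174  0.029     ]
fixture centre by side [ 0.60248563 -0.02905252] pin tip [ 0.60371583 -0.03110943]
-0.018 [ 0.60108933 -0.05197695]
0.018 [ 0.60291067 -0.01602305]
t 9.62 tcp [0.4703 0.0399 0.098 ] F [ 0.4 -0.2 -0.6] w 0.0479
[[-0.829, -0.003, 0.559], [-0.559, -0.0, -0.829], [0.003, -1.0, -0.002]] j [ 0.03  0.02  2.16 -0.    0.96  1.01]
jaw -56.0 -> -2.9 | TURN 8 x [ 0.0004 -0.1159  0.0003] | SHIFT 4 x [ 0.0213 -0.0005  0.0338]
```

```bash
python3 -m creep '[{"x":0,"y":0,"z":0,"rx":0,"ry":-0.116,"rz":0,"fingers":-1},{"x":0,"y":0,"z":0,"rx":0,"ry":-0.116,"rz":0,"fingers":-1},{"x":0,"y":0,"z":0,"rx":0,"ry":-0.116,"rz":0,"fingers":-1},{"x":0,"y":0,"z":0,"rx":0,"ry":-0.116,"rz":0,"fingers":-1},{"x":0,"y":0,"z":0,"rx":0,"ry":-0.116,"rz":0,"fingers":-1},{"x":0,"y":0,"z":0,"rx":0,"ry":-0.116,"rz":0,"fingers":-1},{"x":0,"y":0,"z":0,"rx":0,"ry":-0.116,"rz":0,"fingers":-1},{"x":0,"y":0,"z":0,"rx":0,"ry":-0.116,"rz":0,"fingers":-1},{"x":0,"y":0,"z":0,"rx":0,"ry":0,"rz":0,"fingers":-1}]'
python3 -c "
from h import *
plan(.6014,-.0475,.1,-2.9)"
```

```text
t: 10.37
eef_pos: [0.4617, 0.0396, 0.0865]
tool_rot: [-0.504, 0.506, -0.496, 0.494]
force: [0.3, 0.7, -0.3]
grip_width: 0.0483
t 10.37 tcp [0.4617 0.0396 0.0865] F [ 0.3  0.7 -0.3] w 0.0483
[[-0.004, -0.02, 1.0], [-1.0, -0.001, -0.004], [0.001, -1.0, -0.02]] j [ 0.03  0.03  2.18 -0.    0.96  0.04]
jaw -0.2 -> -2.9 | TURN 1 x [0.0197 0.0465 0.0016] | SHIFT 5 x [ 0.016  -0.0027  0.0288]
```

```bash
python3 -m creep '[{"x":0,"y":0,"z":0,"rx":0.0197,"ry":0.0465,"rz":0.0016,"fingers":-1},{"x":0.016,"y":-0.0027,"z":0.0288,"rx":0,"ry":0,"rz":0,"fingers":-1},{"x":0.016,"y":-0.0027,"z":0.0288,"rx":0,"ry":0,"rz":0,"fingers":-1},{"x":0.016,"y":-0.0027,"z":0.0288,"rx":0,"ry":0,"rz":0,"fingers":-1},{"x":0.016,"y":-0.0027,"z":0.0288,"rx":0,"ry":0,"rz":0,"fingers":-1},{"x":0.016,"y":-0.0027,"z":0.0288,"rx":0,"ry":0,"rz":0,"fingers":-1},{"x":0,"y":0,"z":0,"rx":0,"ry":0,"rz":0,"fingers":-1}]'
python3 -c "
from h import *
plan(.6014,-.0475,.045,-2.9)"
```

```text
t: 10.95
eef_pos: [0.5943, -0.0515, 0.0858]
tool_rot: [-0.486, 0.523, -0.513, 0.476]
force: [2.0, -0.5, -0.1]
grip_width: 0.0482
t 10.95 tcp [ 0.5943 -0.0515  0.0858] F [ 2.  -0.5 -0.1] w 0.0482
[[-0.074, -0.02, 0.997], [-0.997, 0.001, -0.074], [0.001, -1.0, -0.02]] j [-0.13  0.27  1.9  -0.    0.99 -0.05]
jaw -4.3 -> -2.9 | TURN 1 x [ 0.0196 -0.0238  0.0003] | SHIFT 2 x [-0.0022  0.0204  0.0034]
```

```bash
python3 -m creep '[{"x":0,"y":0,"z":0,"rx":0.0197,"ry":-0.0238,"rz":0,"fingers":-1},{"x":-0.0022,"y":0.02,"z":0.0034,"rx":0,"ry":0,"rz":0,"fingers":-1},{"x":-0.0022,"y":0.02,"z":0.0034,"rx":0,"ry":0,"rz":0,"fingers":-1},{"x":0,"y":0,"z":0,"rx":0,"ry":0,"rz":0,"fingers":-1}]'
python3 -c "
from h import *
plan(.6014,-.0475,.020,-2.9)
snap('side','s6',(220,130,400,240),4.4)"
```

```text
t: 11.28
eef_pos: [0.6013, -0.0489, 0.0409]
tool_rot: [-0.484, 0.517, -0.516, 0.483]
force: [-0.3, 0.7, -1.3]
grip_width: 0.0479
t 11.28 tcp [ 0.6013 -0.0489  0.0409] F [-0.3  0.7 -1.3] w 0.0479
[[-0.066, -0.003, 0.998], [-0.998, 0.0, -0.066], [-0.0, -1.0, -0.003]] j [-0.12  0.32  1.92 -0.    0.9  -0.06]
jaw -3.8 -> -2.9 | TURN 1 x [ 0.0027 -0.0154 -0.0001] | SHIFT 1 x [-0.0015  0.0209  0.    ]
```

View pics/s6.png

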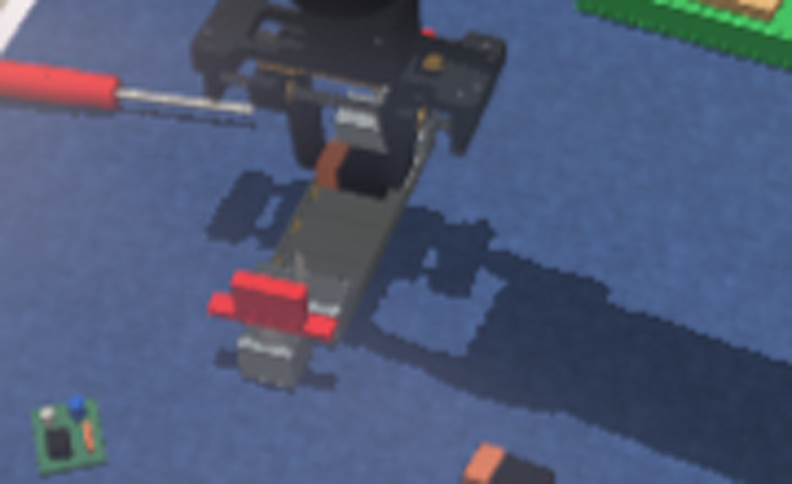

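The cell is held at (365,170) above the nests, with the ribs clear. I'm lowering it while watching the force.

```bash
python3 -m creep '[{"x":-0.0015,"y":0.006,"z":0,"rx":0.0027,"ry":-0.0154,"rz":0,"fingers":-1},{"x":0,"y":0.005,"z":0,"rx":0,"ry":0,"rz":0,"fingers":-1},{"x":0,"y":0.004,"z":0,"rx":0,"ry":0,"rz":0,"fingers":-1},{"x":0,"y":0,"z":0,"rx":0,"ry":0,"rz":0,"fingers":-1}]'
python3 -m creep '[{"x":0,"y":0.003,"z":0,"rx":0,"ry":0,"rz":0,"fingers":-1},{"x":0,"y":0,"z":0,"rx":0,"ry":0,"rz":0,"fingers":-1}]'
python3 -c "
from h import *
plan(.6014,-.0475,.0185,-2.9)"
```

```text
t: 11.67
eef_pos: [0.6004, -0.0468, 0.0268]
tool_rot: [-0.487, 0.513, -0.513, 0.487]
force: [-0.8, 0.4, -0.1]
grip_width: 0.0475
t: 11.83
eef_pos: [0.6007, -0.0467, 0.0243]
tool_rot: [0.487, -0.512, 0.513, -0.487]
force: [-0.1, -0.1, -0.7]
grip_width: 0.0482
t 11.83 tcp [ 0.6007 -0.0467  0.0243] F [-0.1 -0.1 -0.7] w 0.0482
[[-0.051, 0.001, 0.999], [-0.999, -0.0, -0.051], [0.0, -1.0, 0.001]] j [-0.12  0.34  1.94  0.    0.86 -0.07]
jaw -2.9 -> -2.9 | TURN 1 x [-0.0011 -0.0009  0.    ] | SHIFT 1 x [0.0008 0.0058 0.0008]
```

```bash
python3 -m creep '[{"x":0,"y":0.0025,"z":0,"rx":0,"ry":0,"rz":0,"fingers":-1},{"x":0,"y":0,"z":0,"rx":0,"ry":0,"rz":0,"fingers":-1}]'
python3 -m creep '[{"x":0,"y":0.0025,"z":0,"rx":0,"ry":0,"rz":0,"fingers":-1},{"x":0,"y":0,"z":0,"rx":0,"ry":0,"rz":0,"fingers":-1}]'
python3 -m creep '[{"x":0,"y":0.0015,"z":0,"rx":0,"ry":0,"rz":0,"fingers":-1},{"x":0,"y":0,"z":0,"rx":0,"ry":0,"rz":0,"fingers":-1}]'
```

```text
t: 12.0
eef_pos: [0.602, -0.0469, 0.0232]
tool_rot: [0.486, -0.512, 0.514, -0.488]
force: [-0.9, 0.5, -0.6]
grip_width: 0.0481
t: 12.17
eef_pos: [0.6031, -0.0474, 0.0229]
tool_rot: [0.486, -0.511, 0.514, -0.488]
force: [-1.1, 0.1, -1.2]
grip_width: 0.0481
t: 12.33
eef_pos: [0.6039, -0.0476, 0.0226]
tool_rot: [0.485, -0.511, 0.515, -0.488]
force: [0.3, 0.9, -0.0]
grip_width: 0.0479
```

```bash
python3 -m creep '[{"x":0,"y":0.005,"z":-0.002,"rx":0,"ry":0,"rz":0,"fingers":-1}]'
python3 -m creep '[{"x":0,"y":0.004,"z":-0.0,"rx":0,"ry":0,"rz":0,"fingers":-1}]'
python3 -c "
from h import *
plan(.6014,-.0475,.0185,-2.9)"
```

```text
t: 12.42
eef_pos: [0.6043, -0.0483, 0.02]
tool_rot: [0.485, -0.509, 0.516, -0.489]
force: [-2.7, -4.5, 17.7]
grip_width: 0.0482
t: 12.5
eef_pos: [0.6051, -0.0488, 0.0174]
tool_rot: [0.484, -0.508, 0.517, -0.49]
force: [-8.7, 4.1, 19.4]
grip_width: 0.0484
t 12.5 tcp [ 0.6051 -0.0488  0.0174] F [-8.7  4.1 19.4] w 0.0484
[[-0.051, 0.013, 0.999], [-0.999, -0.004, -0.051], [0.003, -1.0, 0.014]] j [-0.12  0.35  1.94 -0.    0.84 -0.07]
jaw -2.9 -> -2.9 | TURN 1 x [-0.0135 -0.0007  0.0029] | SHIFT 1 x [-0.0011 -0.0011 -0.0038]
```

```bash
python3 -m creep '[{"x":0,"y":-0.001,"z":-0.003,"rx":0,"ry":0,"rz":0,"fingers":-1},{"x":0,"y":0,"z":0,"rx":0,"ry":0,"rz":0,"fingers":0.4},{"x":0,"y":0,"z":0,"rx":0,"ry":0,"rz":0,"fingers":0.4},{"x":0,"y":-0.02,"z":0,"rx":0,"ry":0,"rz":0,"fingers":0.4},{"x":0,"y":-0.04,"z":0,"rx":0,"ry":0,"rz":0,"fingers":1},{"x":0.0,"y":-0.03,"z":-0.03,"rx":0,"ry":0,"rz":0,"fingers":1},{"x":-0.03,"y":0,"z":-0.03,"rx":0,"ry":0,"rz":0,"fingers":1},{"x":-0.03,"y":0,"z":-0.03,"rx":0,"ry":0,"rz":0,"fingers":1},{"x":-0.03,"y":0,"z":-0.03,"rx":0,"ry":0,"rz":0,"fingers":1},{"x":-0.03,"y":0,"z":0,"rx":0,"ry":0,"rz":0,"fingers":1}]'
python3 -c "
from h import *
plan(.448,.155,.1,-11)
snap('side','s7');snap('top','t7')
a=load('t7')[0][140:220,280:420];b=load('s7')[0][130:250,260:400]
cv2.imwrite('pics/d7.png',np.vstack([cv2.resize(a,(560,320),interpolation=2)[:, :500],cv2.resize(b,(500,428),interpolation=2)])[:600])"
```

```text
t: 13.33
eef_pos: [0.4847, 0.0757, 0.1059]
tool_rot: [0.482, -0.511, 0.519, -0.486]
force: [-0.5, -0.0, -0.5]
grip_width: 0.0883
t 13.33 tcp [0.4847 0.0757 0.1059] F [-0.5 -0.  -0.5] w 0.0883
[[-0.061, 0.012, 0.998], [-0.998, -0.005, -0.061], [0.004, -1.0, 0.012]] j [ 0.11  0.03  2.13 -0.01  0.97  0.17]
jaw -3.5 -> -11 | TURN 2 x [-0.0061  0.0653  0.0015] | SHIFT 3 x [-0.0236  0.002  -0.0171]
```

View pics/d7.png

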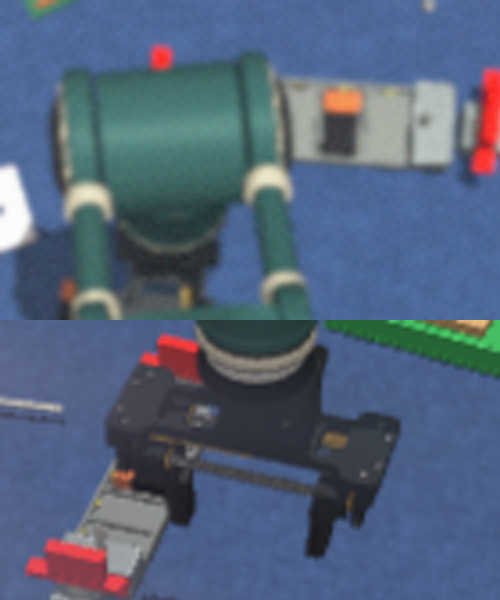

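The first cell appears flat in nest 2, at (342,122) in the top half. I'll check that numerically and then go to cell A.

```bash
python3 - <<'E'
from h import *
T=lambda L:np.array(L)/4-.375+[280,140]
c=back('t7',T([(325,88),(363,92),(355,157),(319,152)]),.0255)
F=np.array([.602,-.034]);a=np.radians(-2.9);X=np.array([np.cos(a),np.sin(a)]);Y=np.array([-X[1],X[0]])
for p in list(c)+[c.mean(0)]: print(np.round(p,4),'fix',np.round([(p[:2]-F)@X,(p[:2]-F)@Y],4))
E
python3 -m creep '[{"x":0,"y":0,"z":0,"rx":-0.006,"ry":0.0653,"rz":0,"fingers":1},{"x":0,"y":0,"z":0,"rx":-0.006,"ry":0.0653,"rz":0,"fingers":1},{"x":-0.0236,"y":0,"z":-0.0171,"rx":0,"ry":0,"rz":0,"fingers":1},{"x":-0.0236,"y":0,"z":-0.0171,"rx":0,"ry":0,"rz":0,"fingers":1},{"x":-0.0236,"y":0,"z":-0.0171,"rx":0,"ry":0,"rz":0,"fingers":1},{"x":0,"y":0,"z":0,"rx":0,"ry":0,"rz":0,"fingers":1}]'
python3 -c "
from h import *
snap('side','s8')
for b in blobs('s8','copper',15): print(b[:4],np.round(back('s8',b[0],.0175)[0],3))
plan(.4485,.1545,.05,-11)"
```

```text
[ 0.6283 -0.038   0.0255] fix [ 0.0265 -0.0027]
[ 0.6256 -0.0677  0.0255] fix [ 0.0253 -0.0324]
[ 0.5734 -0.0615  0.0255] fix [-0.0271 -0.0289]
[ 0.5769 -0.0336  0.0255] fix [-0.0251 -0.0008]
[ 0.6011 -0.0502  0.0255] fix [-0.0001 -0.0162]
t: 13.93
eef_pos: [0.4551, 0.158, 0.1064]
tool_rot: [0.447, -0.543, 0.549, -0.451]
force: [-0.5, 0.3, 0.5]
grip_width: 0.0882
(array([388.2,  18.4]), 1247, array([46., 64.]), 90) [ 0.5   -1.13   0.017]
(array([510.1,  61.1]), 2933, array([63.3, 82.3]), 1) [-0.02  -0.867  0.017]
(array([294.6, 171.5]), 37, array([4.5, 8.5]), 27) [ 0.62  -0.052  0.017]
t 13.98 tcp [0.456  0.1567 0.1065] F [ 0.6 -0.2 -0.5] w 0.088
[[-0.192, 0.01, 0.981], [-0.981, -0.004, -0.192], [0.002, -1.0, 0.011]] j [ 0.28  0.02  2.14 -0.01  0.97  0.48]
jaw -11.1 -> -11 | TURN 1 x [-0.0107 -0.0012  0.002 ] | SHIFT 2 x [ 0.0018  0.0282 -0.0035]
```

```bash
python3 -m creep '[{"x":0.0018,"y":0.025,"z":-0.004,"rx":-0.0107,"ry":0,"rz":0.002,"fingers":1},{"x":0.0018,"y":0.025,"z":-0.003,"rx":0,"ry":0,"rz":0,"fingers":1},{"x":0,"y":0.02,"z":0,"rx":0,"ry":0,"rz":0,"fingers":1},{"x":0,"y":0.012,"z":0,"rx":0,"ry":0,"rz":0,"fingers":1},{"x":0,"y":0.006,"z":0,"rx":0,"ry":0,"rz":0,"fingers":1},{"x":0,"y":0,"z":0,"rx":0,"ry":0,"rz":0,"fingers":1}]'
python3 -c "
from h import *
plan(.4485,.1545,.008,-11)"
```

```text
t: 14.48
eef_pos: [0.4559, 0.15, 0.0166]
tool_rot: [0.448, -0.544, 0.548, -0.452]
force: [1.1, -0.6, -0.2]
grip_width: 0.0882
t 14.48 tcp [0.4559 0.15   0.0166] F [ 1.1 -0.6 -0.2] w 0.0882
[[-0.191, 0.008, 0.982], [-0.982, -0.001, -0.191], [-0.001, -1.0, 0.008]] j [ 0.27  0.15  2.2  -0.    0.78  0.46]
jaw -11.0 -> -11 | TURN 1 x [-0.0078  0.     -0.0005] | SHIFT 1 x [-0.003   0.0086 -0.0082]
```

```bash
python3 -m creep '[{"x":-0.004,"y":0.007,"z":-0.008,"rx":-0.0078,"ry":0,"rz":0,"fingers":1},{"x":0,"y":0.003,"z":0,"rx":0,"ry":0,"rz":0,"fingers":-1},{"x":0,"y":0,"z":0,"rx":0,"ry":0,"rz":0,"fingers":-1},{"x":0,"y":0,"z":0,"rx":0,"ry":0,"rz":0,"fingers":-1},{"x":0,"y":0,"z":0,"rx":0,"ry":0,"rz":0,"fingers":-1},{"x":0,"y":0,"z":0,"rx":0,"ry":0,"rz":0,"fingers":-1},{"x":0,"y":0,"z":0,"rx":0,"ry":0,"rz":0,"fingers":-1},{"x":0,"y":0,"z":0,"rx":0,"ry":0,"rz":0,"fingers":-1}]' 25
python3 -m creep '[{"x":0,"y":0,"z":0,"rx":0,"ry":0,"rz":0,"fingers":-1},{"x":0,"y":-0.03,"z":0,"rx":0,"ry":0,"rz":0,"fingers":-1},{"x":0,"y":-0.03,"z":0,"rx":0,"ry":0,"rz":0,"fingers":-1},{"x":0,"y":-0.02,"z":0,"rx":0,"ry":0,"rz":0,"fingers":-1},{"x":0,"y":0,"z":0,"rx":0,"ry":0,"rz":0,"fingers":-1}]' 25
python3 -c "
from h import *
plan(.603,-.0145,.09,-2.9)"
```

```text
t: 15.15
eef_pos: [0.4525, 0.1554, 0.009]
tool_rot: [0.448, -0.545, 0.547, -0.451]
force: [-0.2, -0.1, -0.6]
grip_width: 0.048
t: 15.57
eef_pos: [0.4498, 0.1548, 0.09]
tool_rot: [-0.45, 0.546, -0.546, 0.45]
force: [1.0, -0.3, -0.6]
grip_width: 0.0481
t 15.57 tcp [0.4498 0.1548 0.09  ] F [ 1.  -0.3 -0.6] w 0.0481
[[-0.191, -0.0, 0.981], [-0.981, 0.0, -0.191], [-0.0, -1.0, -0.0]] j [0.28 0.03 2.16 0.   0.94 0.47]
jaw -11.0 -> -2.9 | TURN 2 x [ 0.0001 -0.071  -0.0001] | SHIFT 6 x [ 0.0269 -0.      0.0269]
```

```bash
python3 -m creep '[{"x":0,"y":0,"z":0,"rx":0,"ry":-0.071,"rz":0,"fingers":-1},{"x":0,"y":0,"z":0,"rx":0,"ry":-0.071,"rz":0,"fingers":-1},{"x":0.0269,"y":0,"z":0.0269,"rx":0,"ry":0,"rz":0,"fingers":-1},{"x":0.0269,"y":0,"z":0.0269,"rx":0,"ry":0,"rz":0,"fingers":-1},{"x":0.0269,"y":0,"z":0.0269,"rx":0,"ry":0,"rz":0,"fingers":-1},{"x":0.0269,"y":0,"z":0.0269,"rx":0,"ry":0,"rz":0,"fingers":-1},{"x":0.0269,"y":0,"z":0.0269,"rx":0,"ry":0,"rz":0,"fingers":-1},{"x":0.0269,"y":0,"z":0.0269,"rx":0,"ry":0,"rz":0,"fingers":-1},{"x":0,"y":0,"z":0,"rx":0,"ry":0,"rz":0,"fingers":-1}]'
python3 -c "
from h import *
plan(.603,-.0145,.04,-2.9)"
```

```text
t: 16.32
eef_pos: [0.6078, -0.0178, 0.0833]
tool_rot: [-0.491, 0.509, -0.508, 0.492]
force: [0.3, 1.1, 0.5]
grip_width: 0.0481
t 16.32 tcp [ 0.6078 -0.0178  0.0833] F [0.3 1.1 0.5] w 0.0481
[[-0.034, 0.0, 0.999], [-0.999, 0.002, -0.034], [-0.002, -1.0, 0.0]] j [-0.07  0.28  1.89  0.    0.97 -0.04]
jaw -2.0 -> -2.9 | TURN 1 x [-0.0004  0.0162 -0.0016] | SHIFT 2 x [-0.0015  0.0217 -0.0025]
```

```bash
python3 -m creep '[{"x":-0.0015,"y":0.02,"z":-0.0025,"rx":0,"ry":0.0162,"rz":-0.0016,"fingers":-1},{"x":-0.0015,"y":0.02,"z":-0.0025,"rx":0,"ry":0,"rz":0,"fingers":-1},{"x":0,"y":0.004,"z":0,"rx":0,"ry":0,"rz":0,"fingers":-1},{"x":0,"y":0,"z":0,"rx":0,"ry":0,"rz":0,"fingers":-1}]'
python3 -c "
from h import *
plan(.603,-.0145,.018,-2.9)"
```

```text
t: 16.65
eef_pos: [0.6038, -0.0175, 0.0343]
tool_rot: [-0.486, 0.514, -0.514, 0.485]
force: [-0.7, 0.1, -0.5]
grip_width: 0.0482
t 16.65 tcp [ 0.6038 -0.0175  0.0343] F [-0.7  0.1 -0.5] w 0.0482
[[-0.057, -0.001, 0.998], [-0.998, 0.0, -0.057], [0.0, -1.0, -0.001]] j [-0.07  0.33  1.93 -0.    0.88 -0.01]
jaw -3.3 -> -2.9 | TURN 1 x [ 0.0009 -0.0065  0.    ] | SHIFT 1 x [-0.0029  0.0163 -0.001 ]
```

```bash
python3 -m creep '[{"x":-0.0032,"y":0.004,"z":-0.001,"rx":0,"ry":-0.0065,"rz":0,"fingers":-1},{"x":0,"y":0.005,"z":0,"rx":0,"ry":0,"rz":0,"fingers":-1}]'
python3 -m creep '[{"x":0,"y":0.004,"z":0,"rx":0,"ry":0,"rz":0,"fingers":-1},{"x":0,"y":0.003,"z":0,"rx":0,"ry":0,"rz":0,"fingers":-1}]'
python3 -m creep '[{"x":0,"y":0.003,"z":0,"rx":0,"ry":0,"rz":0,"fingers":-1}]'
python3 -c "
from h import *
plan(.603,-.0145,.018,-2.9)"
```

```text
t: 16.82
eef_pos: [0.6025, -0.0135, 0.0249]
tool_rot: [-0.488, 0.513, -0.512, 0.487]
force: [-0.0, 0.4, -0.8]
grip_width: 0.0483
t: 16.98
eef_pos: [0.6033, -0.0129, 0.0199]
tool_rot: [0.488, -0.512, 0.512, -0.488]
force: [0.8, 0.5, -0.4]
grip_width: 0.0481
t: 17.07
eef_pos: [0.6041, -0.0126, 0.0178]
tool_rot: [0.488, -0.511, 0.512, -0.488]
force: [0.0, -0.9, 0.1]
grip_width: 0.0484
t 17.07 tcp [ 0.6041 -0.0126  0.0178] F [ 0.  -0.9  0.1] w 0.0484
[[-0.047, 0.002, 0.999], [-0.999, -0.001, -0.047], [0.0, -1.0, 0.002]] j [-0.06  0.35  1.93 -0.    0.85 -0.01]
jaw -2.7 -> -2.9 | TURN 1 x [-0.002   0.0036  0.0004] | SHIFT 1 x [ 0.002  -0.0002 -0.001 ]
```

```bash
python3 -m creep '[{"x":0,"y":0,"z":0,"rx":0,"ry":0,"rz":0,"fingers":0.4},{"x":0,"y":0,"z":0,"rx":0,"ry":0,"rz":0,"fingers":0.4},{"x":0,"y":-0.02,"z":0,"rx":0,"ry":0,"rz":0,"fingers":0.4},{"x":0,"y":-0.04,"z":0,"rx":0,"ry":0,"rz":0,"fingers":0.4},{"x":0,"y":-0.04,"z":0,"rx":0,"ry":0,"rz":0,"fingers":0.4},{"x":0,"y":0,"z":0,"rx":0,"ry":0,"rz":0,"fingers":0.4}]'
python3 -c "
from h import *
plan(.504,.2925,.11,18.9)"
```

```text
t: 17.57
eef_pos: [0.6018, -0.0113, 0.1188]
tool_rot: [-0.489, 0.512, -0.51, 0.488]
force: [2.0, -0.2, 1.0]
grip_width: 0.0613
t 17.57 tcp [ 0.6018 -0.0113  0.1188] F [ 2.  -0.2  1. ] w 0.0613
[[-0.045, -0.003, 0.999], [-0.999, 0.0, -0.045], [0.0, -1.0, -0.003]] j [-0.06  0.23  1.88 -0.    1.04 -0.01]
jaw -2.6 -> 18.9 | TURN 4 x [ 0.0008 -0.0938 -0.0001] | SHIFT 8 x [-0.0399  0.0011  0.0007]
```

```bash
python3 -m creep '[{"x":0,"y":0,"z":0,"rx":0,"ry":-0.0938,"rz":0,"fingers":0.4},{"x":0,"y":0,"z":0,"rx":0,"ry":-0.0938,"rz":0,"fingers":0.4},{"x":0,"y":0,"z":0,"rx":0,"ry":-0.0938,"rz":0,"fingers":0.4},{"x":0,"y":0,"z":0,"rx":0,"ry":-0.0938,"rz":0,"fingers":0.4},{"x":-0.04,"y":0,"z":0,"rx":0,"ry":0,"rz":0,"fingers":0.4},{"x":-0.04,"y":0,"z":0,"rx":0,"ry":0,"rz":0,"fingers":0.4},{"x":-0.04,"y":0,"z":0,"rx":0,"ry":0,"rz":0,"fingers":0.4},{"x":-0.04,"y":0,"z":0,"rx":0,"ry":0,"rz":0,"fingers":0.4},{"x":-0.04,"y":0,"z":0,"rx":0,"ry":0,"rz":0,"fingers":0.4},{"x":-0.04,"y":0,"z":0,"rx":0,"ry":0,"rz":0,"fingers":0.4}]'
python3 -m creep '[{"x":-0.04,"y":0,"z":0,"rx":0,"ry":0,"rz":0,"fingers":0.4},{"x":-0.035,"y":0,"z":0,"rx":0,"ry":0,"rz":0,"fingers":0.4},{"x":0,"y":0,"z":0,"rx":0,"ry":0,"rz":0,"fingers":0.4}]'
python3 -c "
from h import *
plan(.504,.2925,.06,18.9)
snap('side','s9');snap('top','t9')
a=load('t9')[0][140:210,310:420];b=load('s9')[0][120:230,250:360]
cv2.imwrite('pics/d9.png',np.hstack([cv2.resize(a,(440,280),interpolation=2),cv2.resize(b,(280,280),interpolation=2)]))"
```

```text
t: 18.4
eef_pos: [0.5283, 0.215, 0.1267]
tool_rot: [-0.573, 0.403, -0.416, 0.581]
force: [0.7, 0.7, 0.4]
grip_width: 0.0616
t: 18.65
eef_pos: [0.5, 0.2954, 0.1272]
tool_rot: [-0.572, 0.401, -0.414, 0.583]
force: [0.6, 0.2, -0.0]
grip_width: 0.0618
t 18.65 tcp [0.5    0.2954 0.1272] F [ 0.6  0.2 -0. ] w 0.0618
[[0.335, 0.025, 0.942], [-0.942, 0.003, 0.335], [0.006, -1.0, 0.024]] j [ 0.5   0.17  1.94 -0.01  1.01  0.16]
jaw 19.6 -> 18.9 | TURN 1 x [-0.0242  0.0113  0.0054] | SHIFT 2 x [0.002  0.0336 0.0014]
```

View pics/d9.png

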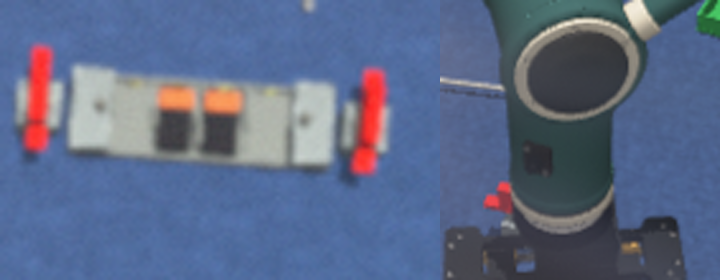

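Both cells lie side by side in the middle nests, at (176,120) and (221,122). On to the cover.

```bash
python3 -m creep '[{"x":0.004,"y":0.025,"z":0.003,"rx":-0.0242,"ry":0.0113,"rz":0.0054,"fingers":0.4},{"x":0,"y":0.03,"z":0,"rx":0,"ry":0,"rz":0,"fingers":0.1},{"x":0,"y":0.015,"z":0,"rx":0,"ry":0,"rz":0,"fingers":0.1},{"x":0,"y":0,"z":0,"rx":0,"ry":0,"rz":0,"fingers":0.1}]'
python3 -c "
from h import *
plan(.504,.2925,.012,18.9)"
```

```text
t: 19.08
eef_pos: [0.5112, 0.2859, 0.0583]
tool_rot: [-0.573, 0.409, -0.414, 0.576]
force: [-0.1, -0.8, -0.4]
grip_width: 0.0489
t 19.08 tcp [0.5112 0.2859 0.0583] F [-0.1 -0.8 -0.4] w 0.0489
[[0.321, 0.008, 0.947], [-0.947, -0.001, 0.321], [0.003, -1.0, 0.007]] j [ 0.47  0.27  1.96 -0.01  0.91  0.15]
jaw 18.7 -> 18.9 | TURN 1 x [-0.0069 -0.0027  0.0035] | SHIFT 2 x [-0.0043  0.0232 -0.0023]
```

```bash
python3 -m creep '[{"x":-0.0086,"y":0.012,"z":-0.0046,"rx":-0.0069,"ry":-0.0027,"rz":0.0035,"fingers":0.1},{"x":0,"y":0.015,"z":0,"rx":0,"ry":0,"rz":0,"fingers":0.1},{"x":0,"y":0.01,"z":0,"rx":0,"ry":0,"rz":0,"fingers":0.1},{"x":0,"y":0.004,"z":0,"rx":0,"ry":0,"rz":0,"fingers":0.1},{"x":0,"y":0,"z":0,"rx":0,"ry":0,"rz":0,"fingers":0.1}]'
python3 -c "
from h import *
plan(.504,.2925,.012,18.9)"
```

```text
t: 19.5
eef_pos: [0.5062, 0.2895, 0.0164]
tool_rot: [-0.574, 0.413, -0.413, 0.574]
force: [-0.0, 0.1, -0.3]
grip_width: 0.0488
t 19.5 tcp [0.5062 0.2895 0.0164] F [-0.   0.1 -0.3] w 0.0488
[[0.318, 0.001, 0.948], [-0.948, 0.001, 0.318], [-0.001, -1.0, 0.001]] j [0.48 0.32 1.98 0.   0.84 0.15]
jaw 18.5 -> 18.9 | TURN 1 x [-0.0009 -0.0065 -0.0005] | SHIFT 1 x [-0.0035  0.0044 -0.0011]
```

```bash
python3 -m creep '[{"x":-0.004,"y":0.0035,"z":-0.001,"rx":0,"ry":-0.0065,"rz":0,"fingers":0.1},{"x":0,"y":0.001,"z":0,"rx":0,"ry":0,"rz":0,"fingers":-1},{"x":0,"y":0,"z":0,"rx":0,"ry":0,"rz":0,"fingers":-1},{"x":0,"y":0,"z":0,"rx":0,"ry":0,"rz":0,"fingers":-1},{"x":0,"y":0,"z":0,"rx":0,"ry":0,"rz":0,"fingers":-1},{"x":0,"y":0,"z":0,"rx":0,"ry":0,"rz":0,"fingers":-1},{"x":0,"y":0,"z":0,"rx":0,"ry":0,"rz":0,"fingers":-1},{"x":0,"y":0,"z":0,"rx":0,"ry":0,"rz":0,"fingers":-1}]' 45
python3 -c "
from h import *
plan(.504,.2925,.012,18.9)"
```

```text
t: 20.17
eef_pos: [0.5054, 0.2946, 0.0147]
tool_rot: [-0.574, 0.41, -0.412, 0.577]
force: [0.4, -1.1, -1.3]
grip_width: 0.0133
t 20.17 tcp [0.5054 0.2946 0.0147] F [ 0.4 -1.1 -1.3] w 0.0133
[[0.325, 0.005, 0.946], [-0.946, 0.003, 0.325], [-0.001, -1.0, 0.005]] j [0.48 0.33 1.98 0.   0.83 0.15]
jaw 19.0 -> 18.9 | TURN 1 x [-0.0054  0.001  -0.0014] | SHIFT 1 x [ 0.0015  0.0027 -0.002 ]
```

```bash
python3 -m creep '[{"x":0,"y":-0.015,"z":0,"rx":0,"ry":0,"rz":0,"fingers":-1},{"x":0,"y":-0.025,"z":0,"rx":0,"ry":0,"rz":0,"fingers":-1},{"x":0,"y":-0.035,"z":0,"rx":0,"ry":0,"rz":0,"fingers":-1},{"x":0,"y":-0.035,"z":0,"rx":0,"ry":0,"rz":0,"fingers":-1},{"x":0,"y":-0.015,"z":0,"rx":0,"ry":0,"rz":0,"fingers":-1},{"x":0,"y":0,"z":0,"rx":0,"ry":0,"rz":0,"fingers":-1}]' 50
python3 -c "
from h import *
plan(.602,-.031,.135,-2.9)"
```

```text
t: 20.67
eef_pos: [0.4995, 0.2912, 0.1373]
tool_rot: [0.579, -0.413, 0.409, -0.572]
force: [0.9, -0.5, -2.8]
grip_width: 0.014
t 20.67 tcp [0.4995 0.2912 0.1373] F [ 0.9 -0.5 -2.8] w 0.014
[[0.325, -0.009, 0.946], [-0.946, -0.004, 0.325], [0.001, -1.0, -0.01]] j [0.48 0.17 1.91 0.   1.07 0.15]
jaw 18.9 -> -2.9 | TURN 4 x [0.0024 0.0953 0.0008] | SHIFT 9 x [0.0352 0.0003 0.0132]
```

```bash
python3 -m creep '[{"x":0,"y":0,"z":0,"rx":0.0024,"ry":0.0953,"rz":0,"fingers":-1},{"x":0,"y":0,"z":0,"rx":0.0024,"ry":0.0953,"rz":0,"fingers":-1},{"x":0,"y":0,"z":0,"rx":0.0024,"ry":0.0953,"rz":0,"fingers":-1},{"x":0,"y":0,"z":0,"rx":0.0024,"ry":0.0953,"rz":0,"fingers":-1},{"x":0.0352,"y":0,"z":0.0132,"rx":0,"ry":0,"rz":0,"fingers":-1},{"x":0.0352,"y":0,"z":0.0132,"rx":0,"ry":0,"rz":0,"fingers":-1},{"x":0.0352,"y":0,"z":0.0132,"rx":0,"ry":0,"rz":0,"fingers":-1},{"x":0.0352,"y":0,"z":0.0132,"rx":0,"ry":0,"rz":0,"fingers":-1},{"x":0.0352,"y":0,"z":0.0132,"rx":0,"ry":0,"rz":0,"fingers":-1}]'
python3 -m creep '[{"x":0.0352,"y":0,"z":0.0132,"rx":0,"ry":0,"rz":0,"fingers":-1},{"x":0.0352,"y":0,"z":0.0132,"rx":0,"ry":0,"rz":0,"fingers":-1},{"x":0.0352,"y":0,"z":0.0132,"rx":0,"ry":0,"rz":0,"fingers":-1},{"x":0.02,"y":0,"z":0.008,"rx":0,"ry":0,"rz":0,"fingers":-1},{"x":0,"y":0,"z":0,"rx":0,"ry":0,"rz":0,"fingers":-1}]'
python3 -c "
from h import *
plan(.602,-.031,.105,-2.9)"
```

```text
t: 21.42
eef_pos: [0.5466, 0.1111, 0.1245]
tool_rot: [-0.489, 0.516, -0.512, 0.481]
force: [0.7, -0.1, -3.3]
grip_width: 0.0137
t: 21.83
eef_pos: [0.5833, -0.0302, 0.114]
tool_rot: [-0.491, 0.52, -0.511, 0.477]
force: [0.5, 0.4, -1.8]
grip_width: 0.0134
t 21.83 tcp [ 0.5833 -0.0302  0.114 ] F [ 0.5  0.4 -1.8] w 0.0134
[[-0.062, -0.023, 0.998], [-0.998, -0.006, -0.063], [0.007, -1.0, -0.023]] j [-0.09  0.22  1.91 -0.01  1.04 -0.02]
jaw -3.6 -> -2.9 | TURN 1 x [ 0.023 -0.012  0.007] | SHIFT 1 x [-0.0002  0.009   0.0187]
```

```bash
python3 -m creep '[{"x":0,"y":0.002,"z":0.009,"rx":0.023,"ry":-0.012,"rz":0.007,"fingers":-1},{"x":0,"y":0.006,"z":0.0095,"rx":0,"ry":0,"rz":0,"fingers":-1},{"x":0,"y":0,"z":0,"rx":0,"ry":0,"rz":0,"fingers":-1},{"x":0,"y":0,"z":0,"rx":0,"ry":0,"rz":0,"fingers":-1}]'
python3 -c "
from h import *
plan(.602,-.031,.1,-2.9)
snap('side','s10');snap('top','t10')
a=load('t10')[0][130:230,300:420];b=load('s10')[0][80:230,240:360]
cv2.imwrite('pics/d10.png',np.hstack([cv2.resize(a,(480,400),interpolation=2),cv2.resize(b,(320,400),interpolation=2)]))"
```

```text
t: 22.17
eef_pos: [0.5972, -0.033, 0.0978]
tool_rot: [-0.488, 0.517, -0.511, 0.484]
force: [0.5, 0.1, -4.6]
grip_width: 0.0136
t 22.17 tcp [ 0.5972 -0.033   0.0978] F [ 0.5  0.1 -4.6] w 0.0136
[[-0.056, -0.011, 0.998], [-0.998, 0.002, -0.056], [-0.002, -1.0, -0.011]] j [-0.1   0.25  1.9   0.    1.01 -0.04]
jaw -3.2 -> -2.9 | TURN 1 x [ 0.0107 -0.0051 -0.0016] | SHIFT 1 x [-0.0022 -0.0022  0.0047]
```

View pics/d10.png

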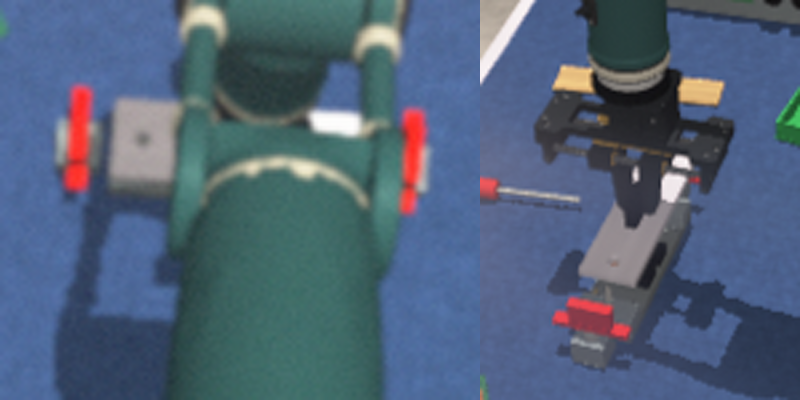

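```bash
python3 - <<'E'
from h import *
a=np.radians(-2.9);X=np.array([np.cos(a),np.sin(a)]);Y=np.array([-X[1],X[0]])
f=lambda v:np.round(v,4)
ht=back('t10',[np.array([143,139])/4-.375+[300,130]],.0911)[0][:2]
hs=back('s10',[np.array([135,261])/2.667-.31+[240,80]],.0911)[0][:2]
print('cover centre by hole: top',f(ht-.079*Y),'side',f(hs-.079*Y),'TCP .5972 -.033')
# subpixel hole: darkest spot
for fn,c in(('t10',(335.4,164.4)),('s10',(290.4,177.6))):
    g=cv2.cvtColor(load(fn)[0],cv2.COLOR_BGR2GRAY).astype(float);x,y=int(round(c[0])),int(round(c[1]));w=g[y-3:y+4,x-3:x+4];m=np.clip(np.median(w)-8-w,0,None)
    yy,xx=np.mgrid[y-3:y+4,x-3:x+4];p=[(xx*m).sum()/m.sum(),(yy*m).sum()/m.sum()];print(fn,p,f(back(fn,[p],.0911)[0][:2]-.079*Y))
# pins top
P=np.array([[99,105],[305,120]])/4-.375+[310,140]
for z in(.029,.041,.053): b=back('t9',P,z)[:,:2];print('pins',z,f(b.mean(0)))
# near block top view in t9 corners: left block (73,65)-(117,70)-(112,155)-(69,150)
q=lambda L:np.array(L)/4-.375+[310,140]
b=back('t9',q([(73,65),(334,83),(330,167),(68,149)]),.029)[:,:2];print('block',f(b.mean(0)))
# cover block edge visible in t10: left edge corners
c=back('t10',np.array([(116,98),(110,190)])/4-.375+[300,130],.0911)[:,:2];print('cover end mid -> centre',f(c.mean(0)-.101*Y),np.linalg.norm(c[0]-c[1]))
E
```

```text
cover centre by hole: top [ 0.5965 -0.0361] side [ 0.5944 -0.0315] TCP .5972 -.033
t10 [np.float64(335.2875536480687), np.float64(164.3175965665236)] [ 0.5967 -0.0358]
s10 [np.float64(289.72222222222223), np.float64(178.42592592592592)] [ 0.5949 -0.0279]
pins 0.029 [ 0.6076 -0.0354]
pins 0.041 [ 0.6045 -0.0346]
pins 0.053 [ 0.6014 -0.0337]
block [ 0.605  -0.0348]
cover end mid -> centre [ 0.5913 -0.0358] 0.07093615086866345
```

```bash
python3 -m creep '[{"x":-0.0008,"y":0.008,"z":0.008,"rx":0.0107,"ry":-0.005,"rz":-0.0016,"fingers":-1},{"x":0,"y":0.012,"z":0.001,"rx":0,"ry":0,"rz":0,"fingers":-1},{"x":0,"y":0.005,"z":0,"rx":0,"ry":0,"rz":0,"fingers":-1},{"x":0,"y":0,"z":0,"rx":0,"ry":0,"rz":0,"fingers":-1}]'
python3 -c "
from h import *
plan(.6055,-.032,.072,-2.9)"
```

```text
t: 22.6
eef_pos: [0.6063, -0.0304, 0.071]
tool_rot: [0.488, -0.511, 0.512, -0.489]
force: [-0.4, -0.2, -3.4]
grip_width: 0.0134
t 22.6 tcp [ 0.6063 -0.0304  0.071 ] F [-0.4 -0.2 -3.4] w 0.0134
[[-0.047, 0.002, 0.999], [-0.999, -0.0, -0.047], [0.0, -1.0, 0.002]] j [-0.09  0.29  1.9   0.    0.95 -0.04]
jaw -2.7 -> -2.9 | TURN 1 x [-0.002   0.0035  0.0001] | SHIFT 1 x [ 0.0016 -0.001  -0.0007]
```

```bash
python3 -m creep '[{"x":0.0018,"y":0.003,"z":-0.001,"rx":-0.002,"ry":0.0035,"rz":0,"fingers":-1},{"x":0,"y":0.004,"z":0,"rx":0,"ry":0,"rz":0,"fingers":-1}]'
python3 -m creep '[{"x":0,"y":0.004,"z":0,"rx":0,"ry":0,"rz":0,"fingers":-1},{"x":0,"y":0.003,"z":0,"rx":0,"ry":0,"rz":0,"fingers":-1}]'
python3 -c "
from h import *
plan(.6055,-.032,.044,-2.9)"
```

```text
t: 22.77
eef_pos: [0.6049, -0.0318, 0.0633]
tool_rot: [-0.487, 0.513, -0.512, 0.487]
force: [-0.4, -0.3, -2.6]
grip_width: 0.0139
t: 22.93
eef_pos: [0.6048, -0.0319, 0.0555]
tool_rot: [-0.487, 0.513, -0.512, 0.487]
force: [-0.2, 0.2, -3.5]
grip_width: 0.0136
t 22.93 tcp [ 0.6048 -0.0319  0.0555] F [-0.2  0.2 -3.5] w 0.0136
[[-0.05, -0.001, 0.999], [-0.999, -0.0, -0.05], [0.0, -1.0, -0.001]] j [-0.09  0.31  1.91 -0.    0.92 -0.04]
jaw -2.9 -> -2.9 | TURN 1 x [0.0008 0.0003 0.0001] | SHIFT 1 x [0.0001 0.0115 0.0007]
```

```bash
python3 -m creep '[{"x":0,"y":0.004,"z":0,"rx":0,"ry":0,"rz":0,"fingers":-1}]'
python3 -m creep '[{"x":0,"y":0.004,"z":0,"rx":0,"ry":0,"rz":0,"fingers":-1}]'
python3 -m creep '[{"x":0,"y":0.003,"z":0,"rx":0,"ry":0,"rz":0,"fingers":-1}]'
python3 -m creep '[{"x":0,"y":0.003,"z":0,"rx":0,"ry":0,"rz":0,"fingers":-1}]'
```

```text
t: 23.02
eef_pos: [0.605, -0.0319, 0.0515]
tool_rot: [-0.487, 0.512, -0.512, 0.487]
force: [0.9, 0.2, -2.6]
grip_width: 0.0133
t: 23.1
eef_pos: [0.6051, -0.032, 0.0472]
tool_rot: [0.487, -0.512, 0.513, -0.487]
force: [-0.2, 0.6, -4.1]
grip_width: 0.0135
t: 23.18
eef_pos: [0.605, -0.0321, 0.0437]
tool_rot: [-0.487, 0.512, -0.512, 0.487]
force: [-1.0, -0.6, -2.2]
grip_width: 0.0138
t: 23.27
eef_pos: [0.605, -0.0321, 0.0435]
tool_rot: [-0.488, 0.513, -0.512, 0.487]
force: [-18.1, 1.5, 39.3]
grip_width: 0.0131
```

The cover is home: the TCP stopped at z = 0.0435, against 0.0437 expected, under a firm push. I'll release it and go to latch +y.

```bash
python3 -m creep '[{"x":0,"y":0,"z":0,"rx":0,"ry":0,"rz":0,"fingers":-1},{"x":0,"y":0,"z":0,"rx":0,"ry":0,"rz":0,"fingers":0},{"x":0,"y":0,"z":0,"rx":0,"ry":0,"rz":0,"fingers":0},{"x":0,"y":0,"z":0,"rx":0,"ry":0,"rz":0,"fingers":0},{"x":0,"y":-0.015,"z":0,"rx":0,"ry":0,"rz":0,"fingers":0},{"x":0,"y":-0.035,"z":0,"rx":0,"ry":0,"rz":0,"fingers":0},{"x":0,"y":-0.035,"z":0,"rx":0,"ry":0,"rz":0,"fingers":0},{"x":0,"y":0,"z":0,"rx":0,"ry":0,"rz":0,"fingers":0}]'
python3 -c "
from h import *
plan(.6104,.0943,.12,87.1)"
```

```text
t: 23.93
eef_pos: [0.6062, -0.0323, 0.1319]
tool_rot: [-0.487, 0.513, -0.512, 0.487]
force: [1.7, -0.2, 1.2]
grip_width: 0.0442
t 23.93 tcp [ 0.6062 -0.0323  0.1319] F [ 1.7 -0.2  1.2] w 0.0442
[[-0.051, -0.001, 0.999], [-0.999, -0.0, -0.051], [0.0, -1.0, -0.001]] j [-0.09  0.22  1.86 -0.    1.06 -0.04]
jaw -2.9 -> -92.9 | TURN 14 x [0.     0.1122 0.    ] | SHIFT 4 x [ 0.0006  0.003  -0.0317]
```

```bash
python3 -m creep '[{"x":0,"y":0,"z":0,"rx":0,"ry":0.12,"rz":0,"fingers":0},{"x":0,"y":0,"z":0,"rx":0,"ry":0.12,"rz":0,"fingers":0},{"x":0,"y":0,"z":0,"rx":0,"ry":0.12,"rz":0,"fingers":0},{"x":0,"y":0,"z":0,"rx":0,"ry":0.12,"rz":0,"fingers":0},{"x":0,"y":0,"z":0,"rx":0,"ry":0.12,"rz":0,"fingers":0},{"x":0,"y":0,"z":0,"rx":0,"ry":0.12,"rz":0,"fingers":0},{"x":0,"y":0,"z":0,"rx":0,"ry":0.12,"rz":0,"fingers":0},{"x":0,"y":0,"z":0,"rx":0,"ry":0.12,"rz":0,"fingers":0},{"x":0,"y":0,"z":0,"rx":0,"ry":0.12,"rz":0,"fingers":0},{"x":0,"y":0,"z":0,"rx":0,"ry":0.12,"rz":0,"fingers":0}]'
python3 -m creep '[{"x":0,"y":0,"z":0,"rx":0,"ry":0.12,"rz":0,"fingers":0},{"x":0,"y":0,"z":0,"rx":0,"ry":0.12,"rz":0,"fingers":0},{"x":0,"y":0,"z":0,"rx":0,"ry":0.12,"rz":0,"fingers":0},{"x":0,"y":0,"z":0,"rx":0,"ry":0.01,"rz":0,"fingers":0},{"x":0,"y":0,"z":-0.032,"rx":0,"ry":0,"rz":0,"fingers":0},{"x":0,"y":0,"z":-0.032,"rx":0,"ry":0,"rz":0,"fingers":0},{"x":0,"y":0,"z":-0.032,"rx":0,"ry":0,"rz":0,"fingers":0},{"x":0,"y":0,"z":-0.03,"rx":0,"ry":0,"rz":0,"fingers":0},{"x":0,"y":0,"z":0,"rx":0,"ry":0,"rz":0,"fingers":0}]'
python3 -c "
from h import *
snap('top','t11',(280,120,440,240),5);snap('side','s11')
plan(.6104,.0943,.085,-92.9)"
```

```text
t: 24.77
eef_pos: [0.611, -0.0328, 0.1343]
tool_rot: [0.092, -0.7, 0.702, -0.1]
force: [1.0, 1.0, -1.0]
grip_width: 0.0441
t: 25.52
eef_pos: [0.6272, 0.094, 0.1315]
tool_rot: [-0.043, -0.706, 0.706, 0.033]
force: [0.5, 0.4, -0.4]
grip_width: 0.0437
t 25.62 tcp [0.6266 0.0904 0.1312] F [-0.3 -0.1  0.4] w 0.044
[[-0.994, 0.013, -0.109], [0.109, -0.004, -0.994], [-0.013, -1.0, 0.003]] j [ 0.11  0.26  1.81 -0.01  1.05  1.79]
jaw -96.3 -> -92.9 | TURN 1 x [-0.0031 -0.0585 -0.0134] | SHIFT 2 x [ 0.0082  0.0231 -0.0015]
```

```bash
python3 -m creep '[{"x":0,"y":0,"z":0,"rx":-0.003,"ry":-0.0585,"rz":-0.0134,"fingers":0},{"x":0.0082,"y":0.01,"z":-0.002,"rx":0,"ry":0,"rz":0,"fingers":0},{"x":0.0075,"y":0.02,"z":-0.0015,"rx":0,"ry":0,"rz":0,"fingers":0},{"x":0,"y":0.013,"z":0,"rx":0,"ry":0,"rz":0,"fingers":0},{"x":0,"y":0,"z":0,"rx":0,"ry":0,"rz":0,"fingers":0}]'
python3 -c "
from h import *
plan(.6104,.0943,.052,-92.9)"
```

```text
t: 26.03
eef_pos: [0.612, 0.0891, 0.0877]
tool_rot: [-0.016, -0.706, 0.708, 0.014]
force: [0.7, 0.2, 0.5]
grip_width: 0.0437
t 26.03 tcp [0.612  0.0891 0.0877] F [0.7 0.2 0.5] w 0.0437
[[-0.999, 0.003, -0.043], [0.043, -0.002, -0.999], [-0.003, -1.0, 0.002]] j [ 0.11  0.29  1.87 -0.    0.98  1.72]
jaw -92.5 -> -92.9 | TURN 1 x [-0.0022  0.0076 -0.0029] | SHIFT 1 x [ 0.0019  0.0357 -0.0051]
```

```bash
python3 -m creep '[{"x":0.0018,"y":0.003,"z":-0.0055,"rx":-0.002,"ry":0.0076,"rz":-0.003,"fingers":0},{"x":0,"y":0.012,"z":0,"rx":0,"ry":0,"rz":0,"fingers":0},{"x":0,"y":0.012,"z":0,"rx":0,"ry":0,"rz":0,"fingers":0},{"x":0,"y":0.007,"z":0,"rx":0,"ry":0,"rz":0,"fingers":0},{"x":0,"y":0,"z":0,"rx":0,"ry":0,"rz":0,"fingers":0}]'
python3 -m creep '[{"x":0,"y":0,"z":0,"rx":0,"ry":0,"rz":0,"fingers":-1},{"x":0,"y":0,"z":0,"rx":0,"ry":0,"rz":0,"fingers":-1},{"x":0,"y":0,"z":0,"rx":0,"ry":0,"rz":0,"fingers":-1},{"x":0,"y":0,"z":0,"rx":0,"ry":0,"rz":0,"fingers":-1},{"x":0,"y":0,"z":0,"rx":0,"ry":0,"rz":0,"fingers":-1}]' 20
python3 -c "
from h import *
plan(.6104,.0943,.052,-92.9);print(env.get_obs()['wrist_torque'])"
```

```text
t: 26.45
eef_pos: [0.6121, 0.0924, 0.0514]
tool_rot: [-0.019, -0.707, 0.707, 0.018]
force: [0.5, 0.4, -0.5]
grip_width: 0.0439
t: 26.87
eef_pos: [0.6128, 0.0926, 0.0514]
tool_rot: [-0.019, -0.707, 0.707, 0.018]
force: [0.6, 0.8, -0.7]
grip_width: 0.0129
t 26.87 tcp [0.6128 0.0926 0.0514] F [ 0.6  0.8 -0.7] w 0.0129
[[-0.999, 0.002, -0.052], [0.052, -0.0, -0.999], [-0.002, -1.0, 0.0]] j [ 0.11  0.34  1.88 -0.    0.92  1.73]
jaw -93.0 -> -92.9 | TURN 1 x [-0.0004 -0.0018 -0.0017] | SHIFT 1 x [ 0.0025 -0.0006 -0.0016]
[0.01531277 0.0407255  0.04617108]
```

```bash
python3 -m creep '[{"x":0,"y":0,"z":0,"rx":0,"ry":-0.08,"rz":0,"fingers":-1},{"x":0,"y":0,"z":0,"rx":0,"ry":-0.08,"rz":0,"fingers":-1},{"x":0,"y":0,"z":0,"rx":0,"ry":-0.08,"rz":0,"fingers":-1}]'
python3 -c "
from h import *
plan(.6104,.0943,.052,-92.9);print(env.get_obs()['wrist_torque'])"
```

```text
t: 27.12
eef_pos: [0.6129, 0.0928, 0.0516]
tool_rot: [0.068, -0.704, 0.704, -0.07]
force: [1.0, 0.1, -1.7]
grip_width: 0.0116
t 27.12 tcp [0.6129 0.0928 0.0516] F [ 1.   0.1 -1.7] w 0.0116
[[-0.981, 0.002, 0.194], [-0.194, -0.0, -0.981], [-0.002, -1.0, 0.001]] j [ 0.11  0.34  1.88 -0.    0.92  1.49]
jaw -78.8 -> -92.9 | TURN 3 x [-0.0001  0.0821 -0.0008] | SHIFT 1 x [ 0.0025 -0.0004 -0.0014]
[-0.0076773  -0.01663042 -0.03817082]
```

Latch + turns freely anticlockwise. I'll keep turning.

```bash
python3 -m creep '[{"x":0,"y":0,"z":0,"rx":0,"ry":-0.1,"rz":0,"fingers":-1},{"x":0,"y":0,"z":0,"rx":0,"ry":-0.1,"rz":0,"fingers":-1},{"x":0,"y":0,"z":0,"rx":0,"ry":-0.1,"rz":0,"fingers":-1},{"x":0,"y":0,"z":0,"rx":0,"ry":-0.1,"rz":0,"fingers":-1},{"x":0,"y":0,"z":0,"rx":0,"ry":-0.1,"rz":0,"fingers":-1},{"x":0,"y":0,"z":0,"rx":0,"ry":-0.1,"rz":0,"fingers":-1},{"x":0,"y":0,"z":0,"rx":0,"ry":-0.1,"rz":0,"fingers":-1},{"x":0,"y":0,"z":0,"rx":0,"ry":-0.1,"rz":0,"fingers":-1},{"x":0,"y":0,"z":0,"rx":0,"ry":-0.1,"rz":0,"fingers":-1},{"x":0,"y":0,"z":0,"rx":0,"ry":-0.1,"rz":0,"fingers":-1}]'
python3 -c "
from h import *
plan(.6104,.0943,.052,-2.9);print(env.get_obs()['wrist_torque'])"
```

```text
t: 27.95
eef_pos: [0.6128, 0.0929, 0.0515]
tool_rot: [0.411, -0.573, 0.575, -0.414]
force: [-0.2, -0.4, -1.9]
grip_width: 0.0118
t 27.95 tcp [0.6128 0.0929 0.0515] F [-0.2 -0.4 -1.9] w 0.0118
[[-0.319, 0.004, 0.948], [-0.948, -0.0, -0.319], [-0.001, -1.0, 0.004]] j [ 0.11  0.33  1.89 -0.    0.92  0.44]
jaw -18.6 -> -2.9 | TURN 3 x [-0.0014 -0.0915 -0.0003] | SHIFT 1 x [-0.0012 -0.0005 -0.0024]
[ 0.00010137 -0.08752658 -0.00858586]
```

```bash
for i in 1; do python3 -m creep '[{"x":0,"y":0,"z":0,"rx":0,"ry":-0.09,"rz":0,"fingers":-1},{"x":0,"y":0,"z":0,"rx":0,"ry":-0.09,"rz":0,"fingers":-1},{"x":0,"y":0,"z":0,"rx":0,"ry":-0.05,"rz":0,"fingers":-1},{"x":0,"y":0,"z":0,"rx":0,"ry":-0.04,"rz":0,"fingers":-1}]'; done
python3 -c "
from h import *
plan(.6104,.0943,.052,-2.9);print(env.get_obs()['wrist_torque'])"
```

```text
t: 28.28
eef_pos: [0.6127, 0.0928, 0.0515]
tool_rot: [0.489, -0.509, 0.511, -0.491]
force: [-1.1, -2.0, -2.2]
grip_width: 0.0125
t 28.28 tcp [0.6127 0.0928 0.0515] F [-1.1 -2.  -2.2] w 0.0125
[[-0.04, 0.005, 0.999], [-0.999, 0.0, -0.04], [-0.0, -1.0, 0.005]] j [ 0.11  0.33  1.89 -0.    0.92  0.15]
jaw -2.3 -> -2.9 | TURN 1 x [-0.0049  0.0102 -0.0004] | SHIFT 1 x [-0.0014 -0.0005 -0.0024]
[-0.40623845 -0.09078309 -0.55824123]
```

```bash
python3 -m creep '[{"x":0,"y":0,"z":0,"rx":0,"ry":0,"rz":0,"fingers":0},{"x":0,"y":0,"z":0,"rx":0,"ry":0,"rz":0,"fingers":0},{"x":0,"y":0,"z":0,"rx":0,"ry":0,"rz":0,"fingers":0},{"x":0,"y":-0.015,"z":0,"rx":0,"ry":0,"rz":0,"fingers":0},{"x":0,"y":-0.03,"z":0,"rx":0,"ry":0,"rz":0,"fingers":0},{"x":0,"y":-0.03,"z":0,"rx":0,"ry":0,"rz":0,"fingers":0},{"x":0,"y":0,"z":0,"rx":0,"ry":-0.12,"rz":0,"fingers":0},{"x":0,"y":0,"z":0,"rx":0,"ry":-0.12,"rz":0,"fingers":0},{"x":0,"y":0,"z":0,"rx":0,"ry":-0.12,"rz":0,"fingers":0},{"x":0,"y":0,"z":0,"rx":0,"ry":-0.12,"rz":0,"fingers":0}]'
python3 -m creep '[{"x":0,"y":0,"z":0,"rx":0,"ry":-0.12,"rz":0,"fingers":0},{"x":0,"y":0,"z":0,"rx":0,"ry":-0.12,"rz":0,"fingers":0},{"x":0,"y":0,"z":0,"rx":0,"ry":-0.12,"rz":0,"fingers":0},{"x":0,"y":0,"z":0,"rx":0,"ry":-0.12,"rz":0,"fingers":0},{"x":0,"y":0,"z":0,"rx":0,"ry":-0.12,"rz":0,"fingers":0},{"x":0,"y":0,"z":0,"rx":0,"ry":-0.12,"rz":0,"fingers":0},{"x":0,"y":0,"z":0,"rx":0,"ry":-0.12,"rz":0,"fingers":0},{"x":0,"y":0,"z":0,"rx":0,"ry":-0.12,"rz":0,"fingers":0},{"x":0,"y":0,"z":0,"rx":0,"ry":-0.1,"rz":0,"fingers":0},{"x":0,"y":0,"z":0,"rx":0,"ry":0,"rz":0,"fingers":0}]'
python3 -c "
from h import *
plan(.599,-.161,.13,87.1)"
```

```text
t: 29.12
eef_pos: [0.6136, 0.0935, 0.1332]
tool_rot: [-0.597, 0.373, -0.378, 0.601]
force: [0.3, -0.0, 0.0]
grip_width: 0.044
t: 29.95
eef_pos: [0.6159, 0.0947, 0.1382]
tool_rot: [-0.706, -0.002, -0.01, 0.708]
force: [-0.1, 0.3, -0.7]
grip_width: 0.0443
t 29.95 tcp [0.6159 0.0947 0.1382] F [-0.1  0.3 -0.7] w 0.0443
[[1.0, 0.017, 0.011], [-0.011, 0.002, 1.0], [0.017, -1.0, 0.002]] j [ 0.11  0.24  1.83 -0.    1.06 -1.45]
jaw 89.3 -> 87.1 | TURN 1 x [-0.0023  0.0392  0.0173] | SHIFT 7 x [-0.0006  0.0012 -0.0366]
```

```bash
python3 -m creep '[{"x":0,"y":0,"z":0,"rx":-0.002,"ry":0.0392,"rz":0.0173,"fingers":0},{"x":0,"y":0.002,"z":-0.037,"rx":0,"ry":0,"rz":0,"fingers":0},{"x":0,"y":0.002,"z":-0.037,"rx":0,"ry":0,"rz":0,"fingers":0},{"x":0,"y":0.002,"z":-0.037,"rx":0,"ry":0,"rz":0,"fingers":0},{"x":0,"y":0.002,"z":-0.037,"rx":0,"ry":0,"rz":0,"fingers":0},{"x":0,"y":0.002,"z":-0.037,"rx":0,"ry":0,"rz":0,"fingers":0},{"x":0,"y":0.002,"z":-0.037,"rx":0,"ry":0,"rz":0,"fingers":0},{"x":0,"y":0.002,"z":-0.03,"rx":0,"ry":0,"rz":0,"fingers":0},{"x":0,"y":0,"z":0,"rx":0,"ry":0,"rz":0,"fingers":0}]'
python3 -c "
from h import *
plan(.599,-.161,.085,87.1)"
```

```text
t: 30.7
eef_pos: [0.6024, -0.1631, 0.1268]
tool_rot: [-0.706, 0.024, -0.03, 0.707]
force: [-0.1, 0.5, -0.8]
grip_width: 0.0442
t 30.7 tcp [ 0.6024 -0.1631  0.1268] F [-0.1  0.5 -0.8] w 0.0442
[[0.997, 0.008, 0.077], [-0.077, 0.0, 0.997], [0.008, -1.0, 0.001]] j [-0.31  0.25  1.83  0.    1.05 -1.8 ]
jaw 85.6 -> 87.1 | TURN 1 x [-0.0007 -0.0266  0.008 ] | SHIFT 2 x [-0.0018  0.0209  0.0009]
```

```bash
python3 -m creep '[{"x":-0.002,"y":0.02,"z":0.002,"rx":0,"ry":-0.0266,"rz":0.008,"fingers":0},{"x":-0.001,"y":0.02,"z":0,"rx":0,"ry":0,"rz":0,"fingers":0},{"x":0,"y":0,"z":0,"rx":0,"ry":0,"rz":0,"fingers":0}]'
python3 -c "
from h import *
plan(.599,-.161,.052,87.1)"
```

```text
t: 30.95
eef_pos: [0.6014, -0.164, 0.0885]
tool_rot: [0.707, -0.021, 0.025, -0.707]
force: [-0.8, -0.4, -0.8]
grip_width: 0.0439
t 30.95 tcp [ 0.6014 -0.164   0.0885] F [-0.8 -0.4 -0.8] w 0.0439
[[0.998, 0.005, 0.065], [-0.065, -0.0, 0.998], [0.005, -1.0, 0.0]] j [-0.31  0.3   1.86  0.    0.98 -1.81]
jaw 86.3 -> 87.1 | TURN 1 x [-0.     -0.0147  0.0053] | SHIFT 1 x [-0.0025  0.0365  0.0028]
```

```bash
python3 -m creep '[{"x":-0.0025,"y":0.005,"z":0.003,"rx":0,"ry":-0.0147,"rz":0.0053,"fingers":0},{"x":0,"y":0.012,"z":0,"rx":0,"ry":0,"rz":0,"fingers":0},{"x":0,"y":0.012,"z":0,"rx":0,"ry":0,"rz":0,"fingers":0},{"x":0,"y":0.006,"z":0,"rx":0,"ry":0,"rz":0,"fingers":0},{"x":0,"y":0,"z":0,"rx":0,"ry":0,"rz":0,"fingers":0}]'
python3 -m creep '[{"x":0,"y":0,"z":0,"rx":0,"ry":0,"rz":0,"fingers":-1},{"x":0,"y":0,"z":0,"rx":0,"ry":0,"rz":0,"fingers":-1},{"x":0,"y":0,"z":0,"rx":0,"ry":0,"rz":0,"fingers":-1},{"x":0,"y":0,"z":0,"rx":0,"ry":0,"rz":0,"fingers":-1},{"x":0,"y":0,"z":0,"rx":0,"ry":0,"rz":0,"fingers":-1}]' 20
python3 -m creep '[{"x":0,"y":0,"z":0,"rx":0,"ry":0.08,"rz":0,"fingers":-1},{"x":0,"y":0,"z":0,"rx":0,"ry":0.08,"rz":0,"fingers":-1},{"x":0,"y":0,"z":0,"rx":0,"ry":0.08,"rz":0,"fingers":-1}]'
python3 -c "
from h import *
plan(.599,-.161,.052,-2.9);print(env.get_obs()['wrist_torque'])"
```

```text
t: 31.37
eef_pos: [0.6006, -0.158, 0.0529]
tool_rot: [-0.707, 0.018, -0.019, 0.707]
force: [0.5, -0.4, -0.0]
grip_width: 0.0441
t: 31.78
eef_pos: [0.6013, -0.1601, 0.0531]
tool_rot: [0.709, -0.016, 0.019, -0.705]
force: [-0.0, -17.7, -7.5]
grip_width: 0.0129
t: 32.03
eef_pos: [0.6012, -0.1615, 0.0531]
tool_rot: [0.701, -0.104, 0.107, -0.697]
force: [-0.3, -0.5, -1.3]
grip_width: 0.0117
t 32.03 tcp [ 0.6012 -0.1615  0.0531] F [-0.3 -0.5 -1.3] w 0.0117
[[0.956, 0.004, 0.295], [-0.295, -0.006, 0.956], [0.005, -1.0, -0.005]] j [-0.3   0.34  1.88 -0.01  0.92 -1.57]
jaw 72.9 -> -2.9 | TURN 12 x [0.     0.1102 0.0006] | SHIFT 1 x [-0.0004  0.0011 -0.0022]
[ 0.11642241 -0.1748538  -0.04079158]
```

Latch − turns clockwise freely. Same procedure to its stop.

```bash
python3 -m creep '[{"x":0,"y":0,"z":0,"rx":0,"ry":0.1,"rz":0,"fingers":-1},{"x":0,"y":0,"z":0,"rx":0,"ry":0.1,"rz":0,"fingers":-1},{"x":0,"y":0,"z":0,"rx":0,"ry":0.1,"rz":0,"fingers":-1},{"x":0,"y":0,"z":0,"rx":0,"ry":0.1,"rz":0,"fingers":-1},{"x":0,"y":0,"z":0,"rx":0,"ry":0.1,"rz":0,"fingers":-1},{"x":0,"y":0,"z":0,"rx":0,"ry":0.1,"rz":0,"fingers":-1},{"x":0,"y":0,"z":0,"rx":0,"ry":0.1,"rz":0,"fingers":-1},{"x":0,"y":0,"z":0,"rx":0,"ry":0.1,"rz":0,"fingers":-1},{"x":0,"y":0,"z":0,"rx":0,"ry":0.1,"rz":0,"fingers":-1},{"x":0,"y":0,"z":0,"rx":0,"ry":0.1,"rz":0,"fingers":-1}]'
python3 -m creep '[{"x":0,"y":0,"z":0,"rx":0,"ry":0.09,"rz":0,"fingers":-1},{"x":0,"y":0,"z":0,"rx":0,"ry":0.09,"rz":0,"fingers":-1}]'
python3 -c "
from h import *
plan(.599,-.161,.052,-2.9);print(env.get_obs()['wrist_torque'])"
```

```text
t: 32.87
eef_pos: [0.5995, -0.1631, 0.053]
tool_rot: [0.553, -0.44, 0.444, -0.55]
force: [-0.3, -0.1, -2.1]
grip_width: 0.0117
t: 33.03
eef_pos: [0.5991, -0.1632, 0.0531]
tool_rot: [0.509, -0.491, 0.494, -0.506]
force: [-0.2, -0.5, -2.6]
grip_width: 0.0117
t 33.03 tcp [ 0.5991 -0.1632  0.0531] F [-0.2 -0.5 -2.6] w 0.0117
[[0.03, 0.001, 1.0], [-1.0, -0.006, 0.03], [0.006, -1.0, 0.001]] j [-0.3   0.33  1.88 -0.01  0.92 -0.33]
jaw 1.7 -> -2.9 | TURN 1 x [-0.0013  0.0802  0.0061] | SHIFT 1 x [-0.0021  0.0011 -0.0002]
[-0.01256772 -0.0586707   0.0488545 ]
```

```bash
python3 -m creep '[{"x":0,"y":0,"z":0,"rx":0,"ry":0.05,"rz":0,"fingers":-1},{"x":0,"y":0,"z":0,"rx":0,"ry":0.04,"rz":0,"fingers":-1}]'
python3 -c "
from h import *
o,M=st();print(o['wrist_torque'])"
```

```text
t: 33.2
eef_pos: [0.599, -0.1631, 0.0531]
tool_rot: [0.484, -0.514, 0.518, -0.482]
force: [0.1, 2.6, -2.0]
grip_width: 0.0128
t 33.2 tcp [ 0.599  -0.1631  0.0531] F [ 0.1  2.6 -2. ] w 0.0128
[[-0.066, 0.001, 0.998], [-0.998, -0.006, -0.066], [0.006, -1.0, 0.002]] j [-0.3   0.33  1.88 -0.01  0.92 -0.23]
[ 0.34612181 -0.15911283  0.51831067]
```

```bash
python3 -m creep '[{"x":0,"y":0,"z":0,"rx":0,"ry":0,"rz":0,"fingers":0},{"x":0,"y":0,"z":0,"rx":0,"ry":0,"rz":0,"fingers":0},{"x":0,"y":0,"z":0,"rx":0,"ry":0,"rz":0,"fingers":0},{"x":0,"y":-0.015,"z":0,"rx":0,"ry":0,"rz":0,"fingers":0},{"x":0,"y":-0.03,"z":0,"rx":0,"ry":0,"rz":0,"fingers":0},{"x":0,"y":-0.03,"z":0,"rx":0,"ry":0,"rz":0,"fingers":0},{"x":0,"y":-0.03,"z":0,"rx":0,"ry":0,"rz":0,"fingers":0},{"x":0.03,"y":-0.02,"z":-0.015,"rx":0,"ry":0,"rz":0,"fingers":0},{"x":0.035,"y":-0.02,"z":-0.015,"rx":0,"ry":0,"rz":0,"fingers":0},{"x":0.035,"y":0,"z":-0.015,"rx":0,"ry":0,"rz":0,"fingers":0}]'
python3 -m creep '[{"x":0.035,"y":0,"z":-0.015,"rx":0,"ry":0,"rz":0,"fingers":0},{"x":0.035,"y":0,"z":-0.015,"rx":0,"ry":0,"rz":0,"fingers":0},{"x":0.035,"y":0,"z":-0.015,"rx":0,"ry":0,"rz":0,"fingers":0},{"x":0.035,"y":0,"z":-0.015,"rx":0,"ry":0,"rz":0,"fingers":0},{"x":0.035,"y":0,"z":-0.015,"rx":0,"ry":0,"rz":0,"fingers":0},{"x":0.035,"y":0,"z":-0.015,"rx":0,"ry":0,"rz":0,"fingers":0},{"x":0.035,"y":0,"z":0,"rx":0,"ry":0,"rz":0,"fingers":0},{"x":0.035,"y":0,"z":0,"rx":0,"ry":0,"rz":0,"fingers":0},{"x":0,"y":0,"z":0,"rx":0,"ry":0,"rz":0,"fingers":0}]'
python3 -c "
from h import *
st();snap('side','s12');snap('top','t12')
a=load('t12')[0][100:280,280:500];b=load('s12')[0][100:240,240:420]
cv2.imwrite('pics/d12.png',np.hstack([cv2.resize(a,(440,360),interpolation=2),cv2.resize(b,(360,360),interpolation=2)]))"
```

```text
t: 34.03
eef_pos: [0.5491, -0.2564, 0.2055]
tool_rot: [0.488, -0.511, 0.514, -0.486]
force: [0.6, -1.0, 0.8]
grip_width: 0.0444
t: 34.78
eef_pos: [0.4375, -0.5518, 0.2177]
tool_rot: [0.489, -0.504, 0.519, -0.487]
force: [-0.0, -0.6, -0.7]
grip_width: 0.0442
t 34.78 tcp [ 0.4375 -0.5518  0.2177] F [-0.  -0.6 -0.7] w 0.0442
[[-0.047, 0.013, 0.999], [-0.999, -0.018, -0.046], [0.018, -1.0, 0.014]] j [-0.94  0.32  1.58 -0.    1.23 -0.89]
```

View pics/d12.png

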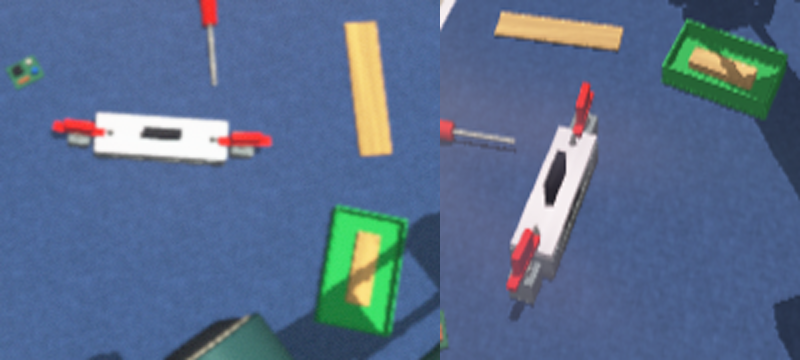

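```bash
python3 -c "
from h import *
for fn in('t12','s12'):
  for b in blobs(fn,'copper',8):
    x=back(fn,b[0],.0175)[0]
    if x[0]>.3 and -.5<x[1]<.5: print(fn,b[0],b[1],np.round(x,3))
w=[b for b in blobs('t12','white',600) if b[1]<1500];print([b[:4] for b in w])
for b in w: c=back('t12',cv2.boxPoints(b[4]),.037);print(np.round(c.mean(0),4))
print(env.close_job())"
```

```text
s12 [239.5 228.5] 8 [0.697 0.192 0.018]
[(array([360.3, 167.7]), 1147, array([66.4, 20. ]), 4), (array([246.4, 275.8]), 813, array([43.6, 25.5]), 73), (array([ 32.3, 380.2]), 856, array([35. , 63.8]), 47)]
[ 0.6064 -0.0358  0.037 ]
[0.2749 0.3028 0.037 ]
[-0.0411  0.9036  0.037 ]
the job is handed in; nothing more can be done
None
```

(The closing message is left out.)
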